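# Slide the drive's shield plate to the edge, pick it up and push it home

## Robot

A 6-joint arm with a two-finger parallel gripper is mounted at the origin on the work surface. World frame = base frame: x ahead of the robot, y to its left, z up, the work surface at z = 0. Lengths are in mm, angles in rad, forces in N, time in s.
With the tool pointing down it reaches from about 275 to 1000 mm from the base axis. Payload 8.4 kg.
Tool frame: the origin (TCP) lies at the very end of the fingers, on their centre line; the grasp point (between the pads) lies 19 mm behind it; z points along the fingers, y is the direction in which the jaws open and shut (so a half turn about z gives the same grasp; the last joint's range is limited). The gripper opens to 85 mm and grips with 20 to 120 N. Pads are 22 mm wide; open, the fingers measure 114 mm over their backs; the gripper's body (76 mm by 85 mm) begins 54 mm behind the grasp point. The pads swing forward as they close: fully open they stand 13 mm farther back than shut.
Start: joints at [-1.232, 0.353, 1.633, -0, 1.155, -0.002], TCP at [208.899, -589.058, 231.281] pointing down, gripper open.
Joint ranges: [-2.63, 2.63], [-0.92, 2.1], [0.06, 2.66], [-1.3, 4.44], [0, 2.69], [-3.02, 3.02]. Speed limits (rad/s): [2.22, 2.22, 2.79, 3.14, 3.14, 3.14].

## Interface

Orientations are given as [roll, pitch, yaw] about the fixed x, y, z axes, in that order (R = Rz(yaw) Ry(pitch) Rx(roll)).
In Python, from rig import sense, grab_frame, sign_off, masks_of gives the robot as it stands. The module is installed in compiled form; this text tells all that it offers.
- The arm moves only by the shell command python3 -m inch 'ROWS' [FORCE]. ROWS is JSON, a list of rows, each an object of numbers: "gripper": the finger opening in m, from 0 to 0.0854; "tx", "ty", "tz": the shift along the tool's x, y, z in m; "spin": the turn about the tool's z in degrees. In form: [{"gripper": .., "tx": .., "ty": .., "tz": .., "spin": ..}, ...]. A call has exactly 8 rows; each row shifts and turns the commanded pose from where the row before left it, along the tool's axes as they then stand; what a row does not reach is not made up. A row lasts 1/10 s, in which the tool goes at most 50 mm and 8.59 degrees, less where a joint would pass 70% of its speed; a pose out of reach is approached as far as the arm can. A call is refused whole if a number of a shift passes 0.05 or a number of a turn 8.59, either way. A call with a gripper value outside its range is refused whole. The fingers move at their own pace and stop on an object; FORCE is the grip in N (left out, the last holds). Time passes only in rows, so rows that do not move let the fingers close, or fill a call up. It gives the time, the measured TCP pose, the force and the opening at its end, in the units of the state.
- sense(): the state, without advancing time (a new reading comes with each control period).
- grab_frame(name): name is "scene" or "top" or "wrist"; returns a dict with "pixels" (420x560x3 uint8, red, green, blue), "K" (3x3 intrinsics, pixels), "extrinsics" (4x4, takes a point from camera to world coordinates). Camera axes: x right, y down, z forward; pixel columns grow to the right and rows downward; lengths in mm; the calibration is good to about 2 mm. The wrist camera is an equidistant fisheye: a pixel r from the principal point sees the ray r / f radians off the axis. A picture is of the moment at which its call begins. There is no depth.
- sign_off(): hands the job in, once; it reports no verdict.
Trained networks look in the newest picture that a camera, given by its name, has taken for a name from the list of things; names that differ only in an ending like _2 or _b are one class to them, and where a whole thing is asked for, a point or a joint stands for the part that bears it (a point fixed in the world has none). Each returns a list of dicts, best first, with "conf" (0 to 1); they miss things now and then, are a little off and sometimes report something else, mostly with a low value. They report only what shows in the picture. A call takes as long as a camera call. They do not tell look-alikes from the thing itself.
- masks_of(camera, target): "pixels" (420x560 bool, what is visible of it) and "centre" ([row, column] in pixels, amid what is visible of it).
The state is a dict: "clock": time; "qpos": joint angles; "qvel": joint speeds; "joint_efforts": joint torques, N m; "eef_pos": TCP position; "tcp_rot": TCP orientation; "contact_force": force on the tool from outside, world axes, zero at the start; "wrist_torque": the same for the moment, N m; "opening": opening from 0.0 (shut) to 1.0 (fully open).
Only numpy, scipy, OpenCV 4.12 (cv2) and the standard library are available. Lean on these libraries where they do the work, as an engineer would, in place of code of your own. Each camera call takes 0.05 s, during which the arm holds its last target.

## Task

Refit the thin metal shield plate. Lying flat on the removed player cover it cannot be gripped, so, pressing gently, slide it towards you until it sticks out well over the cover's front edge (the one nearest the robot), grip the overhanging end, lift it clear and slide it flat between the guide rails on the optical drive, under the lip, until you feel the hidden stop; keep it pressed there with about 0.7 to 1 kg for a second, then let go and leave it there. Never press or push with more than about 1.5 kg, do not drop the plate, and leave the bottle, screwdriver and dish alone.

Things in the scene. Friction and masses are not known exactly. Their poses are not given: they have to be found in the camera images.
- shield_center (a point): Centre, half-way through the thickness, of the loose shield plate: flat bare aluminium rectangle, 130 mm long (x axis), 50 mm wide (y), 2.5 mm thick (z up), the same either way round. Starts flat on the cover, length within 0.3 rad of the cover's x. Too thin to grip while it lies flat; where it sticks out over an edge its long sides can be gripped from above, across the 50 mm width.
- cover_edge (a point): Mid-point of the top front edge of the removed player cover. x points from this edge inwards over the flat top (away from the robot), y along the edge, z up; the top lies at this point's height, 50 mm above the bench. In front of the edge is free air down to the bench.
- seat (a point): Point on the optical drive's flat top, on the mid-line between the guide rails, 95 mm from its front edge. x is the direction of insertion (away from the robot), y across, z up. The plate's leading end meets the stop somewhere between x = -14 and +4 mm: its place varies, is hidden by the lip and is not reported. A plate that is home has its centre at x = -79 to -61, y = 0, z = 1.25 mm from here.
- bottle: Bystander: upright white bottle, 76 mm across, 200 mm high; origin at the centre of its underside.
- screwdriver: Bystander: screwdriver lying on the bench.
- dish: Bystander: small steel dish, 80 mm across, 25 mm high; origin at the centre of its underside.
- shield: The same plate; origin at the centre of its underside, axes as for its centre. It weighs 60 to 130 g. Fingertips pressed on its top with 6 to 12 N carry it along the cover.
- cover: Removed player cover: grey sheet-metal box lying open side down, 220 x 220 mm, 50 mm high. Origin at the centre of its footprint on the bench, 110 mm behind its front edge. It lies on a thin soft rubber frame and sinks straight down about 1 mm for each 10 N pressed on it beyond the first 1 to 2 N.
- drive: Black optical drive, 150 deep, 146 wide, 42 mm high; origin at its footprint's centre. From the seat point: front edge at x = -95 mm (a plate that is home sticks out 31 to 49 mm over free air); rails 56 mm apart inside, 7 high, x = -50 to +20 mm, mouths flaring to about 67 mm at x = -78 mm; thin lip above x = -17 to +23 mm, its underside 8.5 mm over the drive's top.
- stop_bracket: Bracket at the rear end under the lip that carries the stop: a rigid steel block 50 mm wide, 6.5 mm high, clamped anywhere along 18 mm. This pose is that of the fixed bracket (the drive's own origin and axes) and says nothing of where the block stands. Feel for it with the plate.
Mind the look-alikes: they are no part of the job. Leave any red or yellow look-alike of the shield alone.

How it is judged (in metres and radians):
On the way, in this order (a step that is already met when the one before it is completed fails the run):
1. the shield plate, still lying on the cover, sticks out at least 20 mm over its front edge (x of shield_center in the frame of cover_edge below 0.045 m and z of shield_center in the frame of cover_edge below 0.005 m and angle between shield_center's own z axis and vertical below 0.06 rad and contact force between shield and cover above 0.1 N), for 0.2 s.
2. the shield plate is lifted clear of the cover (z of shield_center in the frame of cover_edge above 0.01 m and contact force between shield and cover below 0.01 N and contact force between the fingers and shield above 0.5 N), for 0.2 s.
3. the plate, in place between the rails, is pressed against the stop with more than 5 N (contact force between shield and stop_bracket above 5 N and z of shield_center in the frame of seat below 0.006 m), for 0.3 s.
At the end, for the whole second after the job is handed in: the shield plate lies flat (within 0.05 rad) on top of the optical drive between the guide rails (centre within 5 mm of the mid-line, within 0.08 rad of the rails' direction), its leading end under the lip in the stop's range (centre 81 to 56 mm before the seat point), released and at rest (x of shield_center in the frame of seat between -0.081 and -0.056 m and y of shield_center in the frame of seat between -0.005 and 0.005 m and z of shield_center in the frame of seat between -0.002 and 0.004 m and angle between shield_center's own z axis and vertical below 0.05 rad and angle between the x axis of shield_center and the x axis of seat, either way round below 0.08 rad and linear speed of shield below 0.01 m/s); the robot touches nothing.
It fails at once if the plate is pressed on the cover with more than 15 N (contact force between shield and cover above 15 N).
It fails at once if the plate is pushed on the stop with more than 15 N, or on the drive as a whole with more than 25 N (contact force between shield and stop_bracket above 15 N or contact force between shield and drive above 25 N).
It fails at once if the robot presses on the cover or the drive with more than 20 N (contact force between any of the arm, the fingers and cover above 20 N or contact force between any of the arm, the fingers and drive above 20 N).
It fails at once if the plate falls to the bench (height (world z) of shield_center below 0.03 m).
It fails at once if the bottle, screwdriver or dish is moved by more than 30 mm or the bottle tipped (distance of any of bottle, screwdriver, dish from where it was at the start of the episode above 0.03 m or angle between bottle's own z axis and vertical above 0.3 rad).
It also fails if it takes over 72 s, if anything falls off the work surface, if the arm or the gripper's body presses on something with over 40 N, if the wrist force passes 120 N, or if a joint passes its speed limit or range.

## Working session

There is one attempt and no reset: what is moved stays moved. The work goes in short steps, Python scripts to look and compute and a shell command to move; the robot and the scene stay as the last step left them, time stands still between calls to the robot, and variables do not carry over. Pictures are saved under pics/ and viewed, and the job is handed in when it is done.

```bash
mkdir -p pics; ls; python3 - <<'E'
from rig import *
import cv2,numpy as np
print(sense())
for n in ["scene","top"]:
    f=grab_frame(n); cv2.imwrite(f"pics/{n}0.png",f["pixels"][:,:,::-1])
    print(n,f["K"],f["extrinsics"])
E
```

```text
pics
{'clock': 0.0, 'qpos': array([-1.23237736e+00,  3.53633116e-01,  1.63413088e+00, -6.52029339e-06,
        1.15519931e+00, -2.40270710e-03]), 'qvel': array([-1.44686607e-03, -8.41670584e-04, -2.29684164e-04, -1.23152266e-03,
        1.21803825e-03, -5.38896405e-05]), 'joint_efforts': array([ 2.75539547e-03, -6.05247831e+01, -3.42065942e+01,  1.25041461e-04,
        9.20624589e-03,  2.32526361e-05]), 'eef_pos': array([ 208.75293644, -588.60522191,  230.57246064]), 'tcp_rot': array([-3.14022199e+00,  2.66835874e-06,  3.40824315e-01]), 'contact_force': array([-0.63713534, -0.36389361, -0.00126195]), 'wrist_torque': array([0.00726891, 0.01336527, 0.0070722 ]), 'opening': 0.9963346486173851}
scene [[421.4325266    0.         284.87090295]
 [  0.         421.4325266  217.81057589]
 [  0.           0.           1.        ]] [[-6.60699144e-01  5.15433369e-01 -5.45715203e-01  1.32064782e+03]
 [ 7.50632705e-01  4.58706622e-01 -4.75540511e-01  7.08886201e+02]
 [ 5.21372956e-03 -7.23820887e-01 -6.89968217e-01  9.69899400e+02]
 [ 0.00000000e+00  0.00000000e+00  0.00000000e+00  1.00000000e+00]]
top [[465.13061956   0.         279.26186619]
 [  0.         465.13061956 205.67223164]
 [  0.           0.           1.        ]] [[ 6.56036150e-03 -9.91165362e-01  1.32469567e-01  3.96841600e+02]
 [-9.99930694e-01 -7.79729589e-03 -8.82091484e-03  9.72822889e+01]
 [ 9.77588966e-03 -1.32402518e-01 -9.91147822e-01  1.63168458e+03]
 [ 0.00000000e+00  0.00000000e+00  0.00000000e+00  1.00000000e+00]]
```

View pics/top0.png

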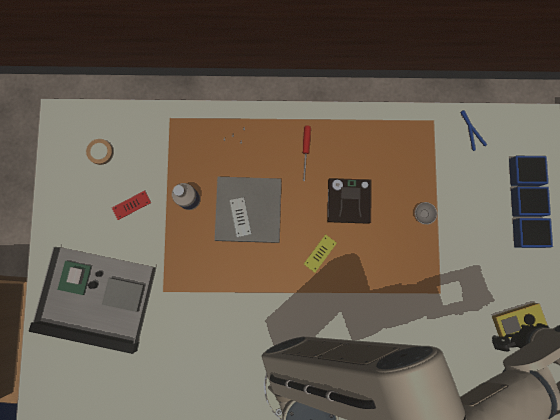

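View pics/scene0.png

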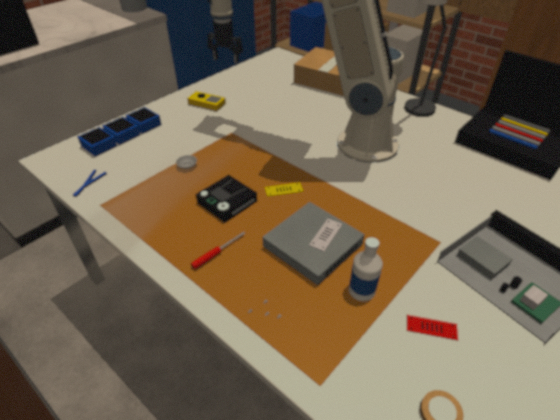

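The bare aluminium plate lies on the cover at top-view pixel (240,217). The red look-alike is at (131,205) and the yellow one at (320,253), both on the bench. Only the aluminium plate on the cover fits the description, so I'll confirm it in a crop and measure.

```bash
cat > h.py <<'E'
from rig import *
import cv2,numpy as np
def proj(f,uv,z):
    K=f["K"];T=f["extrinsics"]
    uv=np.atleast_2d(uv).astype(float)
    d=np.c_[(uv[:,0]-K[0,2])/K[0,0],(uv[:,1]-K[1,2])/K[1,1],np.ones(len(uv))]@T[:3,:3].T
    o=T[:3,3]; return o+d*((z-o[2])/d[:,2])[:,None]
def rect(f,mask,z):
    c,_=cv2.findContours(mask.astype(np.uint8),cv2.RETR_EXTERNAL,cv2.CHAIN_APPROX_NONE)
    c=max(c,key=cv2.contourArea)[:,0,:]
    p=proj(f,c,z)[:,:2].astype(np.float32)
    r=cv2.minAreaRect(p); return r,cv2.boxPoints(r)
E
python3 - <<'E'
from h import *
for cam in ["top","scene"]:
    f=grab_frame(cam)
    for t,z in [("shield",52.5),("cover",50),("drive",42),("bottle",200),("screwdriver",10),("dish",25),("stop_bracket",50)]:
        for m in masks_of(cam,t)[:3]:
            r,b=rect(f,m["pixels"],z)
            print(cam,t,round(m["conf"],2),np.round(m["centre"]),m["pixels"].sum(),[np.round(x,1) for x in r],b.round().tolist())
    if cam=="top": cv2.imwrite("pics/topcrop.png",cv2.resize(f["pixels"][150:270,190:400,::-1],None,fx=3.8,fy=3.8,interpolation=cv2.INTER_CUBIC))
    else: cv2.imwrite("pics/scenecrop.png",cv2.resize(f["pixels"][160:290,180:390,::-1],None,fx=3.8,fy=3.8,interpolation=cv2.INTER_CUBIC))
E
```

```text
top shield 0.95 [252. 320.] 531 [array([450.2, -57. ]), array([ 51.1, 127.2]), np.float64(51.4)] [[385.0, -37.0], [484.0, -117.0], [516.0, -77.0], [416.0, 3.0]]
top shield 0.81 [203. 132.] 562 [array([607. , 589.9]), array([ 54.7, 126.6]), np.float64(27.7)] [[553.0, 633.0], [612.0, 521.0], [661.0, 547.0], [602.0, 659.0]]
top shield 0.61 [218. 240.] 586 [array([570.9, 216.2]), array([134.8,  52.9]), np.float64(10.5)] [[500.0, 230.0], [509.0, 178.0], [642.0, 203.0], [632.0, 254.0]]
top cover 0.82 [210. 250.] 3542 [array([596.3, 190.5]), array([221.4, 222.1]), np.float64(88.6)] [[483.0, 83.0], [705.0, 77.0], [710.0, 298.0], [488.0, 304.0]]
top drive 0.58 [202. 350.] 1914 [array([ 628.6, -158.5]), array([150.2, 157.9]), np.float64(88.0)] [[547.0, -231.0], [705.0, -236.0], [710.0, -86.0], [552.0, -81.0]]
top screwdriver 0.54 [140. 304.] 149 [array([854.1, -15.1]), array([21.6, 99.7]), np.float64(90.0)] [[804.0, -26.0], [904.0, -26.0], [904.0, -4.0], [804.0, -4.0]]
top dish 0.9 [216. 427.] 391 [array([ 591.7, -429. ]), array([73.8, 77.4]), np.float64(0.4)] [[555.0, -391.0], [555.0, -468.0]
[... 1156 characters left out ...]
0], [734.0, 315.0], [486.0, 323.0]]
scene drive 0.78 [200. 226.] 1770 [array([ 640. , -147.1]), array([180.2, 178.1]), np.float64(88.8)] [[549.0, -235.0], [727.0, -239.0], [731.0, -59.0], [553.0, -55.0]]
scene bottle 0.66 [272. 365.] 1366 [array([708.6, 431.1]), array([195.6,  64. ]), np.float64(22.8)] [[606.0, 423.0], [631.0, 364.0], [811.0, 440.0], [786.0, 498.0]]
scene screwdriver 0.76 [255. 208.] 322 [array([821.8, -17.6]), array([ 34.5, 156.4]), np.float64(87.0)] [[743.0, -31.0], [899.0, -39.0], [901.0, -4.0], [745.0, 4.0]]
scene dish 0.53 [161. 186.] 236 [array([ 591. , -426.4]), array([82.7, 76.8]), np.float64(41.8)] [[535.0, -425.0], [586.0, -483.0], [647.0, -427.0], [596.0, -370.0]]
```

View pics/topcrop.png

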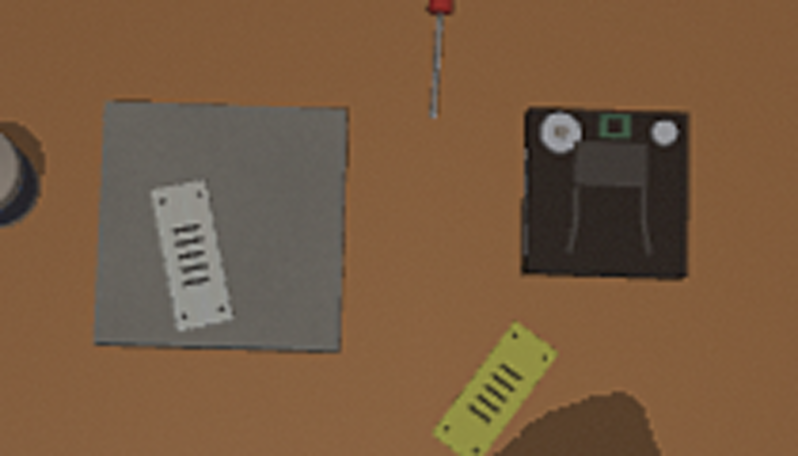

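View pics/scenecrop.png

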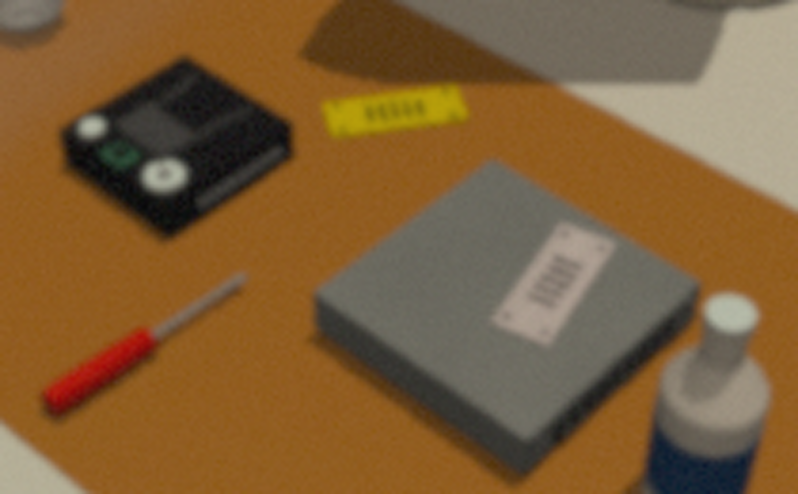

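The crop confirms it: the bare aluminium plate on the cover (crop 190,255) is the shield, and yellow and red are separate pieces on the bench. It is at about (568,215) mm with yaw about 11°, and the measured size is 130x51, which fits. The cover's front edge is at x≈487. Next I'll move above the plate.

```bash
python3 -m inch '[{"tx":0.026,"ty":-0.0265},{"tx":0.026,"ty":-0.0265},{"tx":0.026,"ty":-0.0265},{"tx":0.026,"ty":-0.0265},{"tx":0.026,"ty":-0.0265},{"tx":0.026,"ty":-0.0265},{"tx":0.026,"ty":-0.0265},{"tx":0.026,"ty":-0.0265}]'; python3 -m inch '[{"tx":0.026,"ty":-0.0265},{"tx":0.026,"ty":-0.0265},{"tx":0.026,"ty":-0.0265},{"tx":0.026,"ty":-0.0265},{"tx":0.026,"ty":-0.0265},{"tx":0.026,"ty":-0.0265},{"tx":0.026,"ty":-0.0265},{"tx":0.026,"ty":-0.0265}]'
```

```text
$[0]: bad value
$[0]: bad value
```

```bash
python3 -m inch '[{"gripper":0.085,"tx":0.026,"ty":-0.0265,"tz":0,"spin":0},{"gripper":0.085,"tx":0.026,"ty":-0.0265,"tz":0,"spin":0},{"gripper":0.085,"tx":0.026,"ty":-0.0265,"tz":0,"spin":0},{"gripper":0.085,"tx":0.026,"ty":-0.0265,"tz":0,"spin":0},{"gripper":0.085,"tx":0.026,"ty":-0.0265,"tz":0,"spin":0},{"gripper":0.085,"tx":0.026,"ty":-0.0265,"tz":0,"spin":0},{"gripper":0.085,"tx":0.026,"ty":-0.0265,"tz":0,"spin":0},{"gripper":0.085,"tx":0.026,"ty":-0.0265,"tz":0,"spin":0}]'
```

```text
clock: 1.7
eef_pos: [334.5, -318.4, 231.5]
tcp_rot: [3.141, -0.0, 0.341]
contact_force: [0.8, -0.1, -0.8]
opening: 0.996
```

```bash
python3 -m inch '[{"gripper":0.085,"tx":0.026,"ty":-0.0265,"tz":0,"spin":0},{"gripper":0.085,"tx":0.026,"ty":-0.0265,"tz":0,"spin":0},{"gripper":0.085,"tx":0.026,"ty":-0.0265,"tz":0,"spin":0},{"gripper":0.085,"tx":0.026,"ty":-0.0265,"tz":0,"spin":0},{"gripper":0.085,"tx":0.026,"ty":-0.0265,"tz":0,"spin":0},{"gripper":0.085,"tx":0.026,"ty":-0.0265,"tz":0,"spin":0},{"gripper":0.085,"tx":0.026,"ty":-0.0265,"tz":0,"spin":0},{"gripper":0.085,"tx":0.026,"ty":-0.0265,"tz":0,"spin":0}]'; python3 - <<'E'
from h import *
f=grab_frame("wrist"); cv2.imwrite("pics/w1.png",f["pixels"][:,:,::-1]); print(f["K"],f["extrinsics"].round(3),sense()["eef_pos"])
E
```

```text
clock: 2.5
eef_pos: [459.8, -48.9, 231.6]
tcp_rot: [3.141, -0.001, 0.341]
contact_force: [1.0, -1.3, -0.1]
opening: 0.998
[[325.1922621    0.         276.79539367]
 [  0.         325.1922621  215.46982899]
 [  0.           0.           1.        ]] [[ 3.35000e-01 -8.92000e-01 -3.05000e-01  5.39793e+02]
 [-9.42000e-01 -3.17000e-01 -1.08000e-01 -2.07800e+01]
 [ 0.00000e+00  3.23000e-01 -9.46000e-01  3.74169e+02]
 [ 0.00000e+00  0.00000e+00  0.00000e+00  1.00000e+00]] [461.96257157 -45.25055724 231.71474891]
```

View pics/w1.png

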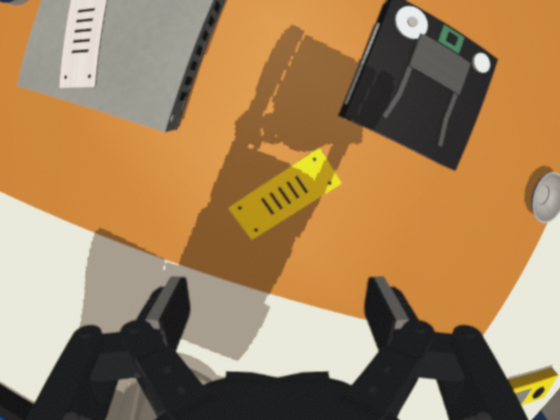

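```bash
cat >> h.py <<'E'
def fproj(f,uv,z):
    K=f["K"];T=f["extrinsics"]
    uv=np.atleast_2d(uv).astype(float)
    x=(uv[:,0]-K[0,2])/K[0,0];y=(uv[:,1]-K[1,2])/K[1,1]
    r=np.hypot(x,y)+1e-12
    d=np.c_[np.sin(r)*x/r,np.sin(r)*y/r,np.cos(r)]@T[:3,:3].T
    o=T[:3,3]; return o+d*((z-o[2])/d[:,2])[:,None]
def wproj(f,P):
    K=f["K"];T=f["extrinsics"]
    c=(np.atleast_2d(P)-T[:3,3])@T[:3,:3]
    rr=np.hypot(c[:,0],c[:,1]); th=np.arctan2(rr,c[:,2])
    return np.c_[K[0,2]+K[0,0]*th*c[:,0]/rr,K[1,2]+K[1,1]*th*c[:,1]/rr]
def frect(f,mask,z):
    c,_=cv2.findContours(mask.astype(np.uint8),cv2.RETR_EXTERNAL,cv2.CHAIN_APPROX_NONE)
    c=max(c,key=cv2.contourArea)[:,0,:]
    p=fproj(f,c,z)[:,:2].astype(np.float32)
    r=cv2.minAreaRect(p); return r,cv2.boxPoints(r)
E
python3 -m inch '[{"gripper":0.085,"tx":0.026,"ty":-0.0265,"tz":0,"spin":0},{"gripper":0.085,"tx":0.026,"ty":-0.0265,"tz":0,"spin":0},{"gripper":0.085,"tx":0.026,"ty":-0.0265,"tz":0,"spin":0},{"gripper":0.085,"tx":0.026,"ty":-0.0265,"tz":0,"spin":4},{"gripper":0.085,"tx":0.02,"ty":-0.0265,"tz":0,"spin":4},{"gripper":0.085,"tx":0.01,"ty":-0.0265,"tz":0,"spin":0},{"gripper":0.085,"tx":0,"ty":-0.0265,"tz":0,"spin":0},{"gripper":0.085,"tx":0,"ty":0,"tz":0,"spin":0}]'
python3 - <<'E'
from h import *
f=grab_frame("wrist"); cv2.imwrite("pics/w2.png",f["pixels"][:,:,::-1]); print(sense()["eef_pos"])
for t,z in [("shield",52.5),("cover",50),("drive",42)]:
    for m in masks_of("wrist",t)[:3]:
        r,b=frect(f,m["pixels"],z)
        print(t,round(m["conf"],2),np.round(m["centre"]),m["pixels"].sum(),[np.round(x,1) for x in r],b.round().tolist())
E
```

```text
clock: 3.35
eef_pos: [532.9, 171.6, 231.2]
tcp_rot: [-3.141, 0.0, 0.204]
contact_force: [0.3, -0.4, -0.3]
opening: 0.998
[532.95131578 170.19868198 231.15277436]
shield 0.79 [86.  8.] 334 [array([607.1, 524.3]), array([27.6, 44.9]), np.float64(11.9)] [[589.0, 543.0], [598.0, 499.0], [625.0, 505.0], [616.0, 549.0]]
shield 0.7 [149. 242.] 6264 [array([567.2, 214.5]), array([129.4,  50.8]), np.float64(11.8)] [[499.0, 226.0], [509.0, 176.0], [636.0, 203.0], [625.0, 252.0]]
shield 0.67 [268. 431.] 2100 [array([475.9, -32.4]), array([46.1, 99.5]), np.float64(53.3)] [[422.0, -21.0], [502.0, -81.0], [530.0, -44.0], [450.0, 16.0]]
cover 0.65 [122. 288.] 38408 [array([594.6, 188.5]), array([221.2, 221.1]), np.float64(88.7)] [[482.0, 80.0], [703.0, 75.0], [708.0, 297.0], [487.0, 302.0]]
drive 0.6 [172. 521.] 8995 [array([ 630.5, -148. ]), array([179.2, 152.5]), np.float64(88.4)] [[552.0, -235.0], [704.0, -240.0], [709.0, -60.0], [557.0, -56.0]]
```

View pics/w2.png

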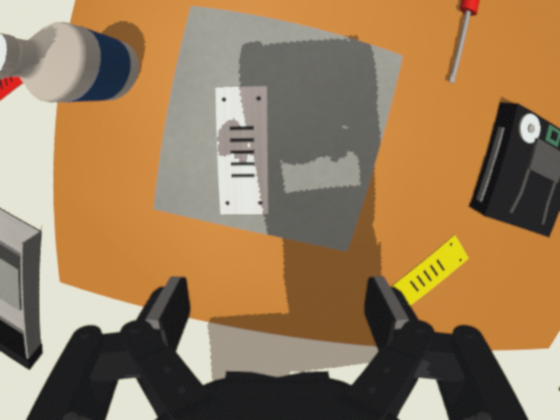

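The plate centre is (567,214.7) with yaw 0.206, parallel to the tool's x axis in the picture. The cover edge mid-point is about (485,191) with yaw about -0.025. I'll move over the point 15 mm behind the plate centre and half-close the fingers.

```bash
python3 -m inch '[{"gripper":0.014,"tx":0.0143,"ty":-0.0092,"tz":0.018,"spin":0},{"gripper":0.014,"tx":0.0143,"ty":-0.0092,"tz":0.018,"spin":0},{"gripper":0.014,"tx":0.0143,"ty":-0.0092,"tz":0.018,"spin":0},{"gripper":0.014,"tx":0.0143,"ty":-0.0092,"tz":0.018,"spin":0},{"gripper":0.014,"tx":0,"ty":0,"tz":0.018,"spin":0},{"gripper":0.014,"tx":0,"ty":0,"tz":0.018,"spin":0},{"gripper":0.014,"tx":0,"ty":0,"tz":0.018,"spin":0},{"gripper":0.014,"tx":0,"ty":0,"tz":0.01,"spin":0}]'
python3 - <<'E'
from h import *
f=grab_frame("wrist"); cv2.imwrite("pics/w3.png",f["pixels"][:,:,::-1]); s=sense();print(s["eef_pos"],s["contact_force"],s["opening"])
E
```

```text
clock: 4.35
eef_pos: [581.5, 215.2, 93.9]
tcp_rot: [3.141, 0.002, 0.2]
contact_force: [0.1, 0.4, -0.3]
opening: 0.166
[580.91620507 215.15292377  92.87876127] [-0.06443997  0.49595316 -0.91937579] 0.16368573107371462
```

View pics/w3.png

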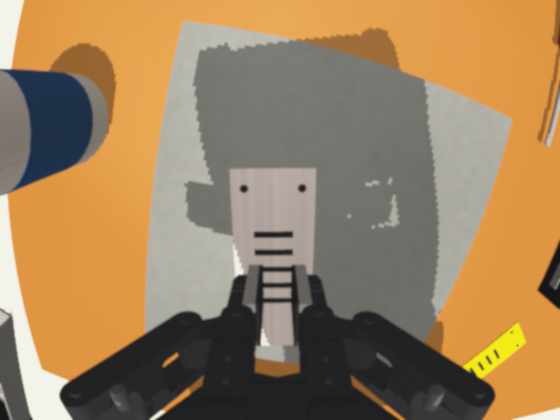

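```bash
python3 -m inch '[{"gripper":0.014,"tx":0.0013,"ty":-0.0024,"tz":0.006,"spin":0},{"gripper":0.014,"tx":0,"ty":0,"tz":0.006,"spin":0},{"gripper":0.014,"tx":0,"ty":0,"tz":0.006,"spin":0},{"gripper":0.014,"tx":0,"ty":0,"tz":0.006,"spin":0},{"gripper":0.014,"tx":0,"ty":0,"tz":0.006,"spin":0},{"gripper":0.014,"tx":0,"ty":0,"tz":0.004,"spin":0},{"gripper":0.014,"tx":0,"ty":0,"tz":0.002,"spin":0},{"gripper":0.014,"tx":0,"ty":0,"tz":0,"spin":0}]'
python3 -m inch '[{"gripper":0.014,"tx":0,"ty":0,"tz":0.0005,"spin":0},{"gripper":0.014,"tx":0,"ty":0,"tz":0.0005,"spin":0},{"gripper":0.014,"tx":0,"ty":0,"tz":0.0005,"spin":0},{"gripper":0.014,"tx":0,"ty":0,"tz":0,"spin":0},{"gripper":0.014,"tx":0,"ty":0,"tz":0,"spin":0},{"gripper":0.014,"tx":0,"ty":0,"tz":0,"spin":0},{"gripper":0.014,"tx":0,"ty":0,"tz":0,"spin":0},{"gripper":0.014,"tx":0,"ty":0,"tz":0,"spin":0}]'
```

```text
clock: 5.2
eef_pos: [582.6, 219.1, 59.0]
tcp_rot: [3.141, 0.001, 0.201]
contact_force: [0.6, 0.7, 0.4]
opening: 0.162
clock: 6.0
eef_pos: [582.7, 219.2, 57.8]
tcp_rot: [-3.142, -0.0, 0.201]
contact_force: [-0.2, 0.1, -1.1]
opening: 0.162
```

```bash
python3 -m inch '[{"gripper":0.014,"tx":0,"ty":0,"tz":0.001,"spin":0},{"gripper":0.014,"tx":0,"ty":0,"tz":0.001,"spin":0},{"gripper":0.014,"tx":0,"ty":0,"tz":0.001,"spin":0},{"gripper":0.014,"tx":0,"ty":0,"tz":0.0007,"spin":0},{"gripper":0.014,"tx":0,"ty":0,"tz":0,"spin":0},{"gripper":0.014,"tx":0,"ty":0,"tz":0,"spin":0},{"gripper":0.014,"tx":0,"ty":0,"tz":0,"spin":0},{"gripper":0.014,"tx":0,"ty":0,"tz":0,"spin":0}]'
python3 -m inch '[{"gripper":0.014,"tx":0,"ty":0,"tz":0.0003,"spin":0},{"gripper":0.014,"tx":0,"ty":0,"tz":0.0003,"spin":0},{"gripper":0.014,"tx":0,"ty":0,"tz":0.0002,"spin":0},{"gripper":0.014,"tx":0,"ty":0,"tz":0,"spin":0},{"gripper":0.014,"tx":0,"ty":0,"tz":0,"spin":0},{"gripper":0.014,"tx":0,"ty":0,"tz":0,"spin":0},{"gripper":0.014,"tx":0,"ty":0,"tz":0,"spin":0},{"gripper":0.014,"tx":0,"ty":0,"tz":0,"spin":0}]'
```

```text
clock: 6.8
eef_pos: [582.8, 219.2, 54.1]
tcp_rot: [-3.142, -0.0, 0.201]
contact_force: [-0.1, -0.5, -0.3]
opening: 0.164
clock: 7.6
eef_pos: [582.7, 219.2, 53.3]
tcp_rot: [-3.142, -0.0, 0.201]
contact_force: [-0.8, -0.8, 0.2]
opening: 0.164
```

```bash
python3 -m inch '[{"gripper":0.014,"tx":0,"ty":0,"tz":0.0003,"spin":0},{"gripper":0.014,"tx":0,"ty":0,"tz":0.0003,"spin":0},{"gripper":0.014,"tx":0,"ty":0,"tz":0.0002,"spin":0},{"gripper":0.014,"tx":0,"ty":0,"tz":0,"spin":0},{"gripper":0.014,"tx":0,"ty":0,"tz":0,"spin":0},{"gripper":0.014,"tx":0,"ty":0,"tz":0,"spin":0},{"gripper":0.014,"tx":0,"ty":0,"tz":0,"spin":0},{"gripper":0.014,"tx":0,"ty":0,"tz":0,"spin":0}]'
python3 -m inch '[{"gripper":0.014,"tx":0,"ty":0,"tz":0.0003,"spin":0},{"gripper":0.014,"tx":0,"ty":0,"tz":0.0002,"spin":0},{"gripper":0.014,"tx":0,"ty":0,"tz":0.0001,"spin":0},{"gripper":0.014,"tx":0,"ty":0,"tz":0,"spin":0},{"gripper":0.014,"tx":0,"ty":0,"tz":0,"spin":0},{"gripper":0.014,"tx":0,"ty":0,"tz":0,"spin":0},{"gripper":0.014,"tx":0,"ty":0,"tz":0,"spin":0},{"gripper":0.014,"tx":0,"ty":0,"tz":0,"spin":0}]'
```

```text
clock: 8.4
eef_pos: [582.8, 219.2, 52.6]
tcp_rot: [-3.142, -0.0, 0.201]
contact_force: [-1.0, 0.4, 3.4]
opening: 0.167
clock: 9.2
eef_pos: [582.8, 219.2, 52.2]
tcp_rot: [-3.142, -0.0, 0.201]
contact_force: [-2.5, -1.1, 7.4]
opening: 0.16
```

```bash
python3 -m inch '[{"gripper":0.014,"tx":-0.001,"ty":-0.0002,"tz":0.0001,"spin":0},{"gripper":0.014,"tx":-0.0015,"ty":-0.0003,"tz":0,"spin":0},{"gripper":0.014,"tx":-0.0015,"ty":-0.0003,"tz":0,"spin":0},{"gripper":0.014,"tx":-0.002,"ty":-0.0004,"tz":0,"spin":0.5},{"gripper":0.014,"tx":-0.002,"ty":-0.0004,"tz":0,"spin":0.5},{"gripper":0.014,"tx":-0.002,"ty":-0.0004,"tz":0,"spin":0.5},{"gripper":0.014,"tx":-0.0015,"ty":-0.0003,"tz":0,"spin":0.5},{"gripper":0.014,"tx":-0.001,"ty":-0.0002,"tz":0,"spin":0.5}]'
python3 - <<'E'
from h import *
f=grab_frame("wrist"); cv2.imwrite("pics/w4.png",f["pixels"][:,:,::-1]); s=sense();print(s["eef_pos"],s["contact_force"],s["opening"])
E
```

```text
clock: 10.0
eef_pos: [571.0, 219.6, 52.4]
tcp_rot: [-3.141, -0.002, 0.157]
contact_force: [2.7, -0.1, 5.3]
opening: 0.166
[570.84972034 219.59084553  52.34555826] [2.0296928  0.203606   6.21146223] 0.1583544777134264
```

View pics/w4.png

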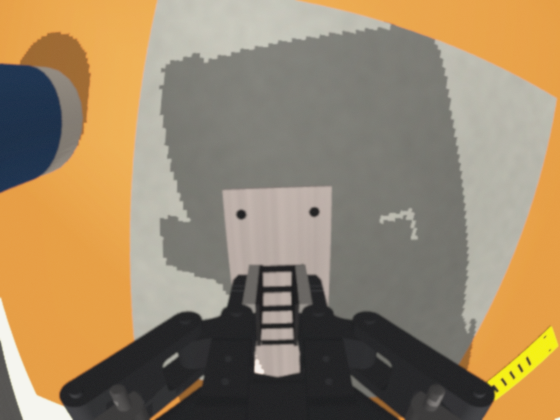

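```bash
cat > m.py <<'E'
from h import *
f=grab_frame("wrist"); s=sense(); print(s["clock"],s["eef_pos"].round(1),s["contact_force"].round(1),"yaw",s["tcp_rot"][2].round(3),s["opening"].round(3))
import sys
g=cv2.cvtColor(f["pixels"],cv2.COLOR_RGB2GRAY)
z=float(sys.argv[1]) if len(sys.argv)>1 else 52
for t in (["shield"]):
    for m in masks_of("wrist",t)[:3]:
        r,b=frect(f,m["pixels"],z)
        print(t,round(m["conf"],2),np.round(m["centre"]),m["pixels"].sum(),[np.round(x,1) for x in r],b.round(1).tolist())
E
python3 m.py; python3 - <<'E'
from h import *
f=grab_frame("wrist")
p=fproj(f,[[222,190],[331,186]],52); print(p.round(1)); d=p[1]-p[0]; print(np.hypot(*d[:2]), np.arctan2(d[1],d[0])+np.pi/2)
E
```

```text
[[614.6 251.9  52. ]
 [624.3 203.   52. ]]
49.84198055609525 0.1958056507986159Traceback (most recent call last):
  File "m.py", line 2, in <module>
    f=grab_frame("wrist"); s=sense(); print(s["clock"],s["eef_pos"].round(1),s["contact_force"].round(1),"yaw",s["tcp_rot"][2].round(3),s["opening"].round(3))
                                                                                                                                        ^^^^^^^^^^^^^^^^^^
AttributeError: 'float' object has no attribute 'round'
```

```bash
sed -i 's/,s\["opening"\].round(3)/,round(float(s["opening"]),3)/' m.py; python3 -m inch '[{"gripper":0.014,"tx":-0.0015,"ty":-0.0002,"tz":0.0001,"spin":0},{"gripper":0.014,"tx":-0.003,"ty":-0.0005,"tz":0,"spin":0},{"gripper":0.014,"tx":-0.003,"ty":-0.0005,"tz":0,"spin":0},{"gripper":0.014,"tx":-0.003,"ty":-0.0005,"tz":0,"spin":0},{"gripper":0.014,"tx":-0.003,"ty":-0.0005,"tz":0,"spin":0},{"gripper":0.014,"tx":-0.003,"ty":-0.0005,"tz":0,"spin":0},{"gripper":0.014,"tx":-0.003,"ty":-0.0005,"tz":0,"spin":0},{"gripper":0.014,"tx":-0.003,"ty":-0.0005,"tz":0,"spin":0}]'
python3 m.py
```

```text
clock: 10.95
eef_pos: [548.3, 219.8, 52.3]
tcp_rot: [-3.141, -0.003, 0.158]
contact_force: [2.2, -0.4, 5.2]
opening: 0.164
11.0 [547.7 219.7  52.2] [ 1.6 -0.6  6.5] yaw 0.158 0.163
shield 0.91 [246. 277.] 12323 [array([539.2, 216.4]), array([119.2,  50.2]), np.float64(10.8)] [[476.0, 230.0], [485.29998779296875, 180.6999969482422], [602.4000244140625, 202.89999389648438], [593.0999755859375, 252.1999969482422]]
shield 0.78 [354. 524.] 1989 [array([499.8,   9.9]), array([40.3, 81. ]), np.float64(53.2)] [[455.29998779296875, 18.100000381469727], [520.2000122070312, -30.5], [544.2999877929688, 1.7999999523162842], [479.5, 50.29999923706055]]
```

```bash
python3 -m inch '[{"gripper":0.014,"tx":-0.0025,"ty":-0.0004,"tz":0.0001,"spin":0},{"gripper":0.014,"tx":-0.003,"ty":-0.0005,"tz":0,"spin":0},{"gripper":0.014,"tx":-0.003,"ty":-0.0005,"tz":0,"spin":0},{"gripper":0.014,"tx":-0.003,"ty":-0.0005,"tz":0,"spin":0},{"gripper":0.014,"tx":-0.003,"ty":-0.0005,"tz":0,"spin":0},{"gripper":0.014,"tx":-0.003,"ty":-0.0005,"tz":0,"spin":0},{"gripper":0.014,"tx":-0.003,"ty":-0.0005,"tz":0,"spin":0},{"gripper":0.014,"tx":-0.002,"ty":-0.0003,"tz":0,"spin":0}]'
python3 m.py
python3 - <<'E'
from h import *
f=grab_frame("top"); cv2.imwrite("pics/t5.png",cv2.resize(f["pixels"][150:300,190:400,::-1],None,fx=3.8,fy=3.8,interpolation=cv2.INTER_CUBIC))
for t,z in [("shield",51.5),("cover",50)]:
    for m in masks_of("top",t)[:3]:
        r,b=rect(f,m["pixels"],z)
        print(t,round(m["conf"],2),np.round(m["centre"]),m["pixels"].sum(),[np.round(x,1) for x in r],b.round().tolist())
E
```

```text
clock: 11.85
eef_pos: [525.5, 220.0, 52.3]
tcp_rot: [-3.141, -0.003, 0.158]
contact_force: [3.6, 0.2, 5.9]
opening: 0.164
11.9 [525.2 219.9  52.2] [ 0.8 -0.1  6.4] yaw 0.158 0.16
shield 0.83 [348. 523.] 2188 [array([484.4,  17.5]), array([40. , 83.5]), np.float64(54.2)] [[438.8999938964844, 25.700000762939453], [506.6000061035156, -23.200000762939453], [530.0, 9.300000190734863], [462.29998779296875, 58.099998474121094]]
shield 0.75 [245. 278.] 12645 [array([516.7, 216.6]), array([119.5,  51. ]), np.float64(11.0)] [[453.1000061035156, 230.1999969482422], [462.8999938964844, 180.10000610351562], [580.2000122070312, 203.0], [570.4000244140625, 253.10000610351562]]
shield 0.67 [253. 322.] 535 [array([448.6, -57.4]), array([ 51.2, 124.5]), np.float64(53.0)] [[383.0, -40.0], [483.0, -115.0], [514.0, -74.0], [414.0, 0.0]]
shield 0.59 [204. 132.] 538 [array([608.1, 588.1]), array([ 50.2, 127.7]), np.float64(28.8)] [[555.0, 632.0], [617.0, 520.0], [661.0, 544.0], [599.0, 656.0]]
cover 0.93 [198. 257.] 2555 [array([596.2, 190.4]), array([221.5, 222.2]), np.float64(88.6)] [[482.0, 82.0], [705.0, 77.0], [710.0, 298.0], [488.0, 304.0]]
```

View pics/t5.png

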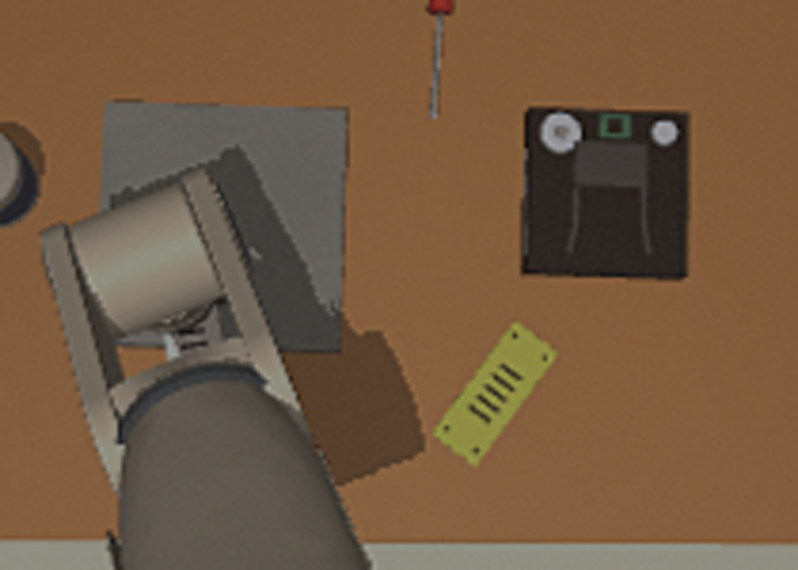

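```bash
python3 -m inch '[{"gripper":0.014,"tx":0,"ty":0,"tz":-0.003,"spin":0},{"gripper":0.014,"tx":0,"ty":0,"tz":-0.012,"spin":0},{"gripper":0.085,"tx":0,"ty":0,"tz":-0.02,"spin":0},{"gripper":0.085,"tx":-0.015,"ty":0.001,"tz":-0.02,"spin":0},{"gripper":0.085,"tx":-0.025,"ty":0.001,"tz":-0.01,"spin":0},{"gripper":0.085,"tx":-0.03,"ty":0.001,"tz":0,"spin":0},{"gripper":0.085,"tx":-0.026,"ty":0,"tz":0,"spin":-1},{"gripper":0.085,"tx":0,"ty":0,"tz":0,"spin":-1}]'
python3 m.py 52.5; python3 - <<'E'
from h import *
f=grab_frame("wrist"); cv2.imwrite("pics/w6.png",f["pixels"][:,:,::-1])
E
```

```text
clock: 12.9
eef_pos: [426.2, 200.3, 116.7]
tcp_rot: [3.141, 0.003, 0.194]
contact_force: [-0.1, -0.3, -0.4]
opening: 0.996
12.95 [428.6 201.1 117. ] [0.5 0.3 0.1] yaw 0.195 0.997
shield 0.93 [107. 280.] 15582 [array([510.1, 215.4]), array([129.2,  50.4]), np.float64(11.1)] [[441.79998779296875, 227.6999969482422], [451.5, 178.1999969482422], [578.4000244140625, 203.10000610351562], [568.7000122070312, 252.5]]
shield 0.72 [241. 517.] 3399 [array([459.6,  -8. ]), array([ 41.6, 105.2]), np.float64(52.8)] [[405.1000061035156, 7.300000190734863], [489.0, -56.29999923706055], [514.0999755859375, -23.200000762939453], [430.20001220703125, 40.400001525878906]]
```

View pics/w6.png

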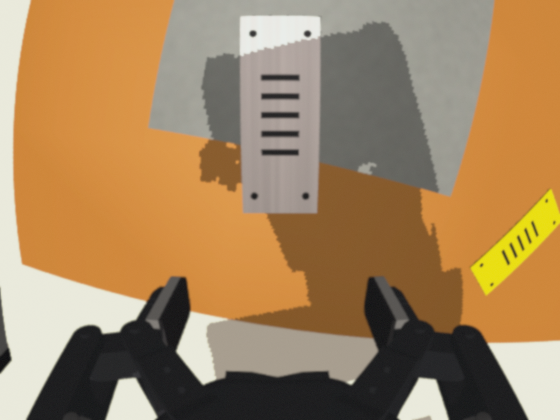

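The plate centre is at (510,215.4) with yaw 0.193, parallel to the tool. It overhangs by about 40 mm: front end at pixel row 212, and the cover edge crosses the plate at rows 145–165. Next I'll straddle the overhanging end.

```bash
python3 -m inch '[{"gripper":0.085,"tx":0.015,"ty":0.0008,"tz":0.005,"spin":0},{"gripper":0.085,"tx":0.0153,"ty":0.0008,"tz":0.01,"spin":0},{"gripper":0.085,"tx":0,"ty":0,"tz":0.015,"spin":0},{"gripper":0.085,"tx":0,"ty":0,"tz":0.015,"spin":0},{"gripper":0.085,"tx":0,"ty":0,"tz":0.015,"spin":0},{"gripper":0.085,"tx":0,"ty":0,"tz":0.015,"spin":0},{"gripper":0.085,"tx":0,"ty":0,"tz":0.009,"spin":0},{"gripper":0.085,"tx":0,"ty":0,"tz":0,"spin":0}]'
python3 m.py 52.5; python3 - <<'E'
from h import *
f=grab_frame("wrist"); cv2.imwrite("pics/w7.png",f["pixels"][:,:,::-1])
E
```

```text
clock: 13.85
eef_pos: [460.4, 205.5, 31.1]
tcp_rot: [3.141, 0.002, 0.192]
contact_force: [-0.1, -0.1, 0.2]
opening: 0.996
13.9 [460.6 205.7  31.9] [ 0.  -0.4 -0.2] yaw 0.192 0.993
shield 0.98 [171. 276.] 38660 [array([510.1, 215.4]), array([130.8,  51. ]), np.float64(11.2)] [[441.0, 227.6999969482422], [450.8999938964844, 177.6999969482422], [579.2000122070312, 203.10000610351562], [569.2999877929688, 253.10000610351562]]
shield 0.94 [330. 532.] 1793 [array([458.4,  33.7]), array([38. , 48.4]), np.float64(52.2)] [[427.6000061035156, 33.599998474121094], [465.8999938964844, 3.9000000953674316], [489.20001220703125, 33.900001525878906], [450.8999938964844, 63.599998474121094]]
```

View pics/w7.png

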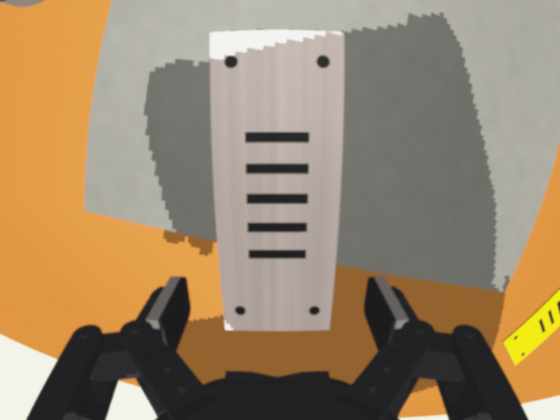

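```bash
python3 -m inch '[{"gripper":0.04,"tx":0,"ty":0,"tz":0,"spin":0},{"gripper":0.04,"tx":0,"ty":0,"tz":0,"spin":0},{"gripper":0.04,"tx":0,"ty":0,"tz":0,"spin":0},{"gripper":0.04,"tx":0,"ty":0,"tz":0,"spin":0},{"gripper":0.04,"tx":0,"ty":0,"tz":0,"spin":0},{"gripper":0.04,"tx":0,"ty":0,"tz":0,"spin":0},{"gripper":0.04,"tx":0,"ty":0,"tz":0,"spin":0},{"gripper":0.04,"tx":0,"ty":0,"tz":0,"spin":0}]' 60
python3 m.py 52.5; python3 - <<'E'
from h import *
f=grab_frame("wrist"); cv2.imwrite("pics/w8.png",f["pixels"][:,:,::-1])
E
```

```text
clock: 14.8
eef_pos: [460.4, 205.8, 32.8]
tcp_rot: [-3.141, -0.001, 0.192]
contact_force: [1.3, -0.0, 5.0]
opening: 0.557
14.85 [460.4 205.9  32.7] [1.7 0.5 5.2] yaw 0.193 0.555
shield 0.79 [167. 277.] 37055 [array([510.5, 215.3]), array([129.3,  50.7]), np.float64(11.1)] [[442.20001220703125, 227.6999969482422], [452.0, 178.0], [578.9000244140625, 203.0], [569.0999755859375, 252.6999969482422]]
shield 0.65 [330. 534.] 1830 [array([458.6,  33.3]), array([37.7, 49.6]), np.float64(52.5)] [[427.3999938964844, 33.400001525878906], [466.79998779296875, 3.200000047683716], [489.70001220703125, 33.20000076293945], [450.3999938964844, 63.29999923706055]]
```

View pics/w8.png

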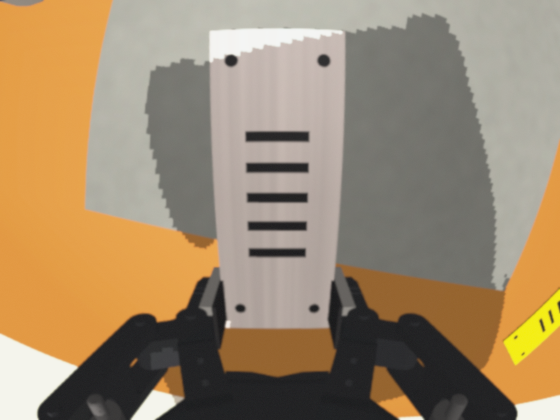

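```bash
python3 -m inch '[{"gripper":0.04,"tx":0,"ty":0,"tz":-0.001,"spin":0},{"gripper":0.04,"tx":0,"ty":0,"tz":-0.003,"spin":0},{"gripper":0.04,"tx":0,"ty":0,"tz":-0.007,"spin":0},{"gripper":0.04,"tx":0,"ty":0,"tz":-0.01,"spin":0},{"gripper":0.04,"tx":0,"ty":0,"tz":-0.012,"spin":0},{"gripper":0.04,"tx":0,"ty":0,"tz":-0.012,"spin":0},{"gripper":0.04,"tx":0,"ty":0,"tz":-0.01,"spin":0},{"gripper":0.04,"tx":0,"ty":0,"tz":-0.005,"spin":0}]'
python3 m.py 112; python3 - <<'E'
from h import *
f=grab_frame("wrist"); cv2.imwrite("pics/w9.png",f["pixels"][:,:,::-1])
f=grab_frame("scene"); cv2.imwrite("pics/s9.png",cv2.resize(f["pixels"][140:290,180:390,::-1],None,fx=3.8,fy=3.8,interpolation=cv2.INTER_CUBIC))
E
```

```text
clock: 15.75
eef_pos: [460.7, 206.0, 94.1]
tcp_rot: [-3.141, -0.002, 0.192]
contact_force: [-0.1, 0.3, -1.4]
opening: 0.557
15.8 [460.8 206.   94.3] [-0.3  1.2  0.1] yaw 0.192 0.558
shield 0.98 [173. 278.] 36298 [array([509.7, 215.4]), array([131.3,  50.6]), np.float64(10.8)] [[440.3999938964844, 228.0], [449.8999938964844, 178.3000030517578], [578.9000244140625, 202.8000030517578], [569.4000244140625, 252.60000610351562]]
shield 0.91 [278. 520.] 3200 [array([492.7,  70.5]), array([28.7, 69.5]), np.float64(53.4)] [[456.29998779296875, 79.80000305175781], [512.0999755859375, 38.29999923706055], [529.2000122070312, 61.29999923706055], [473.3999938964844, 102.80000305175781]]
```

View pics/w9.png

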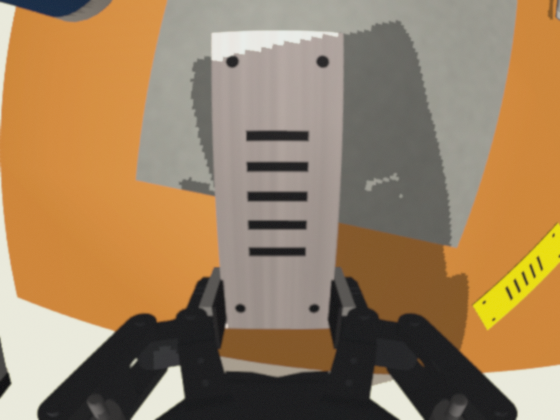

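View pics/s9.png

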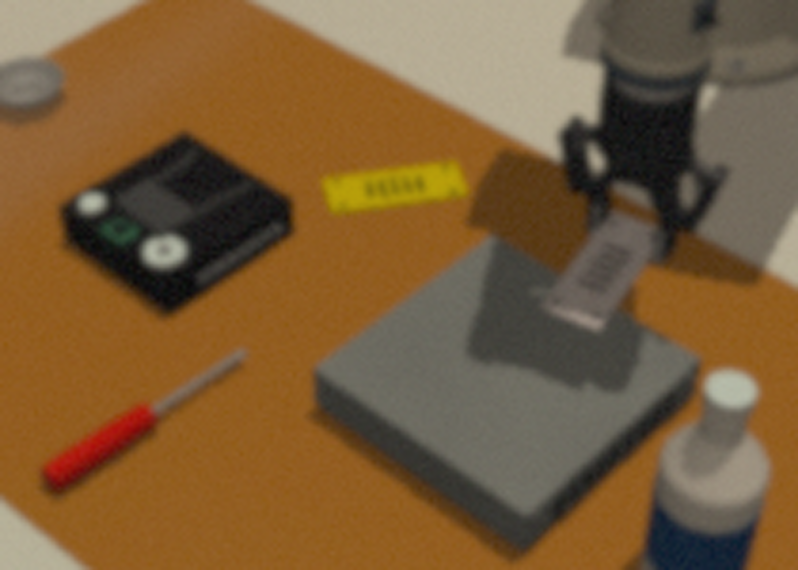

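The plate is held flat. In the tool frame its centre is 50.7 mm ahead of the TCP, on the centre line and parallel. I'll carry it to a stand-off in front of the drive.

```bash
python3 -m inch '[{"gripper":0.04,"tx":-0.004,"ty":0.015,"tz":0,"spin":0},{"gripper":0.04,"tx":-0.0085,"ty":0.03,"tz":0,"spin":0},{"gripper":0.04,"tx":-0.0085,"ty":0.03,"tz":0,"spin":0},{"gripper":0.04,"tx":-0.0085,"ty":0.03,"tz":0,"spin":0},{"gripper":0.04,"tx":-0.0085,"ty":0.03,"tz":0,"spin":0},{"gripper":0.04,"tx":-0.0085,"ty":0.03,"tz":0,"spin":0},{"gripper":0.04,"tx":-0.0085,"ty":0.03,"tz":0,"spin":0},{"gripper":0.04,"tx":-0.0085,"ty":0.03,"tz":0,"spin":0}]'
python3 -m inch '[{"gripper":0.04,"tx":-0.0085,"ty":0.03,"tz":0,"spin":0},{"gripper":0.04,"tx":-0.0085,"ty":0.03,"tz":0,"spin":0},{"gripper":0.04,"tx":-0.0085,"ty":0.03,"tz":0,"spin":2},{"gripper":0.04,"tx":-0.008,"ty":0.0256,"tz":0,"spin":3},{"gripper":0.04,"tx":-0.004,"ty":0.01,"tz":0,"spin":3},{"gripper":0.04,"tx":0,"ty":0,"tz":0,"spin":3},{"gripper":0.04,"tx":0,"ty":0,"tz":0,"spin":2},{"gripper":0.04,"tx":0,"ty":0,"tz":0,"spin":0}]'
cat > d.py <<'E'
from h import *
import sys
f=grab_frame("wrist"); s=sense(); print(s["clock"],s["eef_pos"].round(1),s["tcp_rot"].round(4),s["contact_force"].round(1),s["opening"])
n=sys.argv[1]
cv2.imwrite(f"pics/{n}.png",f["pixels"][:,:,::-1])
np.savez(f"pics/{n}.npz",**f)
for m in masks_of("wrist","drive")[:2]:
    r,b=frect(f,m["pixels"],42)
    print("drive",round(m["conf"],2),np.round(m["centre"]),m["pixels"].sum(),[np.round(x,1) for x in r],b.round(1).tolist())
E
python3 d.py w10
```

```text
clock: 16.75
eef_pos: [439.6, -29.1, 92.1]
tcp_rot: [-3.141, 0.001, 0.192]
contact_force: [-0.1, -0.4, -0.4]
opening: 0.55
clock: 17.55
eef_pos: [425.3, -157.3, 92.2]
tcp_rot: [-3.141, 0.001, -0.036]
contact_force: [0.5, -0.3, -0.9]
opening: 0.554
17.6 [ 425.5 -157.2   92.3] [-3.1412e+00  9.0000e-04 -3.4200e-02] [ 0.7  0.2 -0.7] 0.5571241547936321
drive 0.85 [ 17. 274.] 9485 [array([ 564.4, -161.2]), array([146. ,  36.8]), np.float64(87.8)] [[543.2999877929688, -233.39999389648438], [580.0, -234.8000030517578], [585.5999755859375, -89.0], [548.9000244140625, -87.5999984741211]]
```

View pics/w10.png

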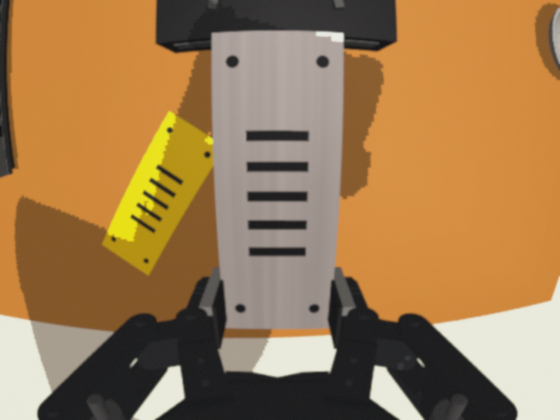

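```bash
python3 -m inch '[{"gripper":0.04,"tx":0.005,"ty":-0.007,"tz":-0.006,"spin":0},{"gripper":0.04,"tx":0.011,"ty":-0.015,"tz":-0.012,"spin":0},{"gripper":0.04,"tx":0.011,"ty":-0.015,"tz":-0.012,"spin":0},{"gripper":0.04,"tx":0.011,"ty":-0.015,"tz":-0.012,"spin":0},{"gripper":0.04,"tx":0.011,"ty":-0.015,"tz":-0.012,"spin":0},{"gripper":0.04,"tx":0.011,"ty":-0.015,"tz":-0.012,"spin":0},{"gripper":0.04,"tx":0.011,"ty":-0.015,"tz":-0.012,"spin":0},{"gripper":0.04,"tx":0,"ty":0,"tz":0,"spin":0}]'
python3 d.py w11
```

```text
clock: 18.45
eef_pos: [503.0, -61.1, 172.5]
tcp_rot: [-3.141, -0.004, -0.032]
contact_force: [-0.7, -0.1, -1.0]
opening: 0.555
18.5 [501.5 -61.8 171.4] [ 3.1415e+00 -1.9000e-03 -3.2000e-02] [-0.7 -0.4 -1.5] 0.5580811003316037
drive 0.77 [ 68. 400.] 19095 [array([ 627.9, -161.7]), array([149.9, 147.9]), np.float64(88.9)] [[552.5999755859375, -235.3000030517578], [700.4000244140625, -238.0], [703.2000122070312, -88.0999984741211], [555.4000244140625, -85.30000305175781]]
```

View pics/w11.png

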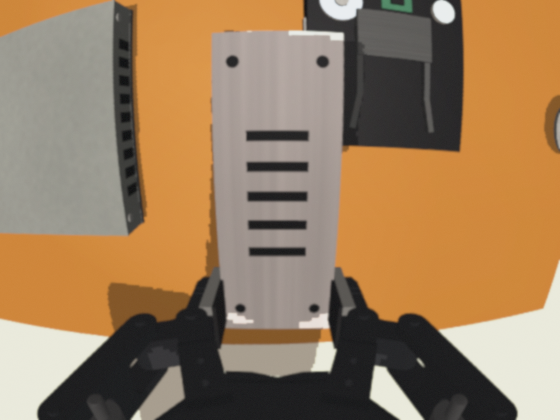

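```bash
python3 - <<'E'
import cv2,numpy as np
f=np.load("pics/w11.npz"); c=f["pixels"][0:160,300:470,::-1].astype(float)
c=np.clip(255*(c/130)**0.6,0,255).astype(np.uint8)
c=cv2.resize(c,None,fx=3.7,fy=3.7,interpolation=cv2.INTER_CUBIC)
for i in range(0,17): cv2.putText(c,str(i*10),(0,int(i*37)+4),0,.35,(0,255,0),1); cv2.line(c,(0,int(i*37)),(6,int(i*37)),(0,255,0),1)
for i in range(0,17): cv2.putText(c,str(300+i*10),(int(i*37),590),0,.35,(0,255,0),1)
cv2.imwrite("pics/w11c.png",c)
E
```

```text
(no output)
```

View pics/w11c.png

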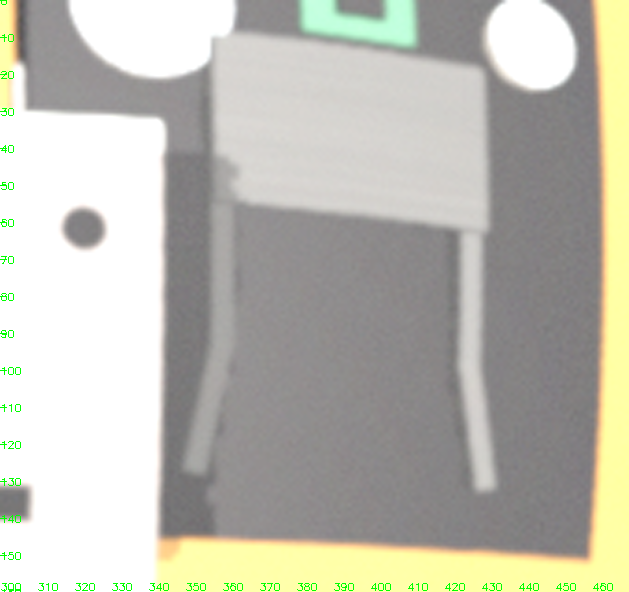

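```bash
python3 - <<'E'
from h import *
f=dict(np.load("pics/w11.npz"))
def P(x,y,z): return fproj(f,[[300+x/3.7,y/3.7]],z)[0].round(1)
for n,x,y,z in [("Lin lip",236,230,49),("Lin kink",235,335,49),("Lin tip",207,473,49),("Rin lip",460,240,42),("Rin kink",458,355,42),("Rin tip",474,488,42),("front",215,540,42),("frontR corner",590,560,42),("lipL",243,203,52),("lipR",488,230,52),("lip rear L",215,38,52),("lip rear R",484,68,52),("Rtop outer tip",496,488,49),("L outer base tip",183,470,42)]:
    print(n,P(x,y,z))
E
```

```text
Lin lip [ 627.1 -135.8   49. ]
Lin kink [ 603.  -135.1   49. ]
Lin tip [ 571.6 -128.4   49. ]
Rin lip [ 630.1 -194.3   42. ]
Rin kink [ 601.8 -193.4   42. ]
Rin tip [ 569.6 -198.6   42. ]
front [ 555.5 -132.2   42. ]
frontR corner [ 553. -234.   42.]
lipL [ 632.9 -136.8   52. ]
lipR [ 631.8 -197.    52. ]
lip rear L [ 671.7 -132.1   52. ]
lip rear R [ 672. -198.   52.]
Rtop outer tip [ 570.3 -201.1   49. ]
L outer base tip [ 571.8 -124.5   42. ]
```

```bash
python3 -m inch '[{"gripper":0.04,"tx":-0.008,"ty":0.016,"tz":0.004,"spin":0},{"gripper":0.04,"tx":-0.01,"ty":0.02,"tz":0.016,"spin":0},{"gripper":0.04,"tx":-0.01,"ty":0.02,"tz":0.02,"spin":0},{"gripper":0.04,"tx":-0.01,"ty":0.02,"tz":0.02,"spin":0},{"gripper":0.04,"tx":-0.008,"ty":0.016,"tz":0.02,"spin":0},{"gripper":0.04,"tx":-0.0033,"ty":0.0078,"tz":0.02,"spin":0},{"gripper":0.04,"tx":0,"ty":0,"tz":0.015,"spin":0},{"gripper":0.04,"tx":0,"ty":0,"tz":0.006,"spin":0}]'
python3 d.py w12
python3 - <<'E'
from h import *
f=dict(np.load("pics/w12.npz")); c=f["pixels"][0:130,130:420,::-1].astype(float)
c=np.clip(255*(c/130)**0.6,0,255).astype(np.uint8)
c=cv2.resize(c,None,fx=2.7,fy=2.7,interpolation=cv2.INTER_CUBIC)
cv2.imwrite("pics/w12c.png",c)
f=grab_frame("scene"); cv2.imwrite("pics/s12.png",cv2.resize(f["pixels"][130:270,160:340,::-1],None,fx=4,fy=4,interpolation=cv2.INTER_CUBIC))
E
```

```text
clock: 19.35
eef_pos: [445.5, -161.0, 47.8]
tcp_rot: [-3.141, 0.004, -0.036]
contact_force: [0.1, -0.3, 0.1]
opening: 0.56
19.4 [ 445.8 -160.9   47.8] [-3.1406  0.0034 -0.0352] [-0.7  0.5 -1.2] 0.5568499461266007
drive 0.96 [ 26. 256.] 16374 [array([ 569. , -161.4]), array([146.2,  41. ]), np.float64(87.3)] [[545.0999755859375, -233.39999389648438], [586.0, -235.3000030517578], [592.7999877929688, -89.30000305175781], [551.9000244140625, -87.4000015258789]]
```

View pics/w12c.png

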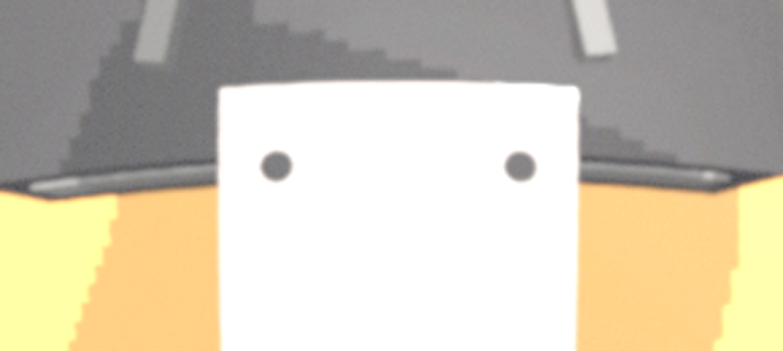

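View pics/s12.png

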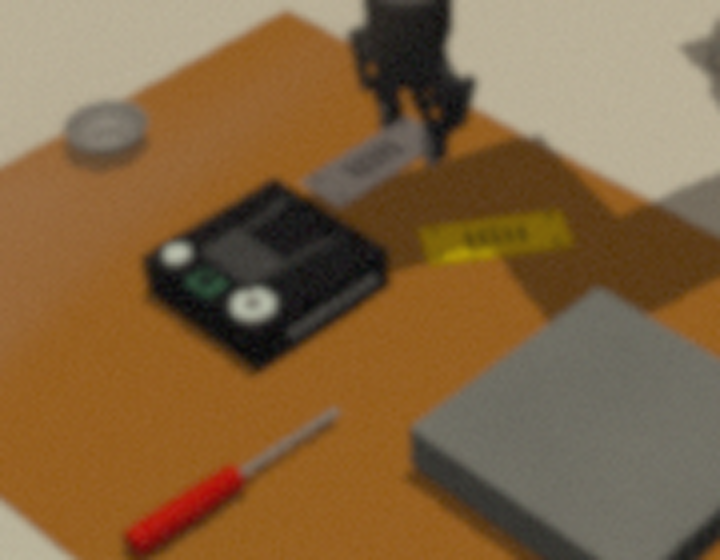

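```bash
python3 - <<'E'
from h import *
f=dict(np.load("pics/w12.npz"))
c=lambda x,y:(130+x/2.7,y/2.7)
for n,x,y,z in [("Ltip in",165,62,42),("Rtip in",587,56,42),("Lrail in top of img",178,0,42),("Rrail in top",571,0,42),("plateL",219,88,65),("plateR",579,88,65),("frontL",20,195,42),("frontR",740,185,42)]:
    print(n,fproj(f,[c(x,y)],z)[0].round(1))
s=f["extrinsics"]; print(s.round(3))
# plate sides
for y in (120,330): print([fproj(f,[c(x,y)],65)[0].round(1).tolist() for x in (219,579)])
E
```

```text
Ltip in [ 573.5 -126.3   42. ]
Rtip in [ 571.4 -197.1   42. ]
Lrail in top of img [ 584.9 -128.7   42. ]
Rrail in top [ 581.8 -194.9   42. ]
plateL [ 561.9 -139.9   65. ]
plateR [ 560.1 -190.5   65. ]
frontL [553.3 -98.8  42. ]
frontR [ 549.9 -223.8   42. ]
[[-3.50000e-02 -9.44000e-01 -3.27000e-01  5.30879e+02]
 [-9.99000e-01  3.30000e-02  1.20000e-02 -1.63920e+02]
 [-1.00000e-03  3.27000e-01 -9.45000e-01  1.90110e+02]
 [ 0.00000e+00  0.00000e+00  0.00000e+00  1.00000e+00]]
[[557.0, -139.8, 65.0], [555.3, -190.3, 65.0]]
[[526.4, -138.3, 65.0], [524.6, -189.6, 65.0]]
```

Rail tips in w12 are at about (192,23) and (347,21), with their middle near y=-161.7. The plate's leading corners are at (211,33) and (344,33), middle y≈-165.2. I'll shift +3 mm in y, turn slightly and lower.

```bash
python3 -m inch '[{"gripper":0.04,"tx":0.001,"ty":-0.001,"tz":0.002,"spin":-0.3},{"gripper":0.04,"tx":0.001,"ty":-0.0018,"tz":0.003,"spin":0},{"gripper":0.04,"tx":0.001,"ty":0,"tz":0.004,"spin":0},{"gripper":0.04,"tx":0,"ty":0,"tz":0.003,"spin":0},{"gripper":0.04,"tx":0,"ty":0,"tz":0.002,"spin":0},{"gripper":0.04,"tx":0,"ty":0,"tz":0.001,"spin":0},{"gripper":0.04,"tx":0,"ty":0,"tz":0,"spin":0},{"gripper":0.04,"tx":0,"ty":0,"tz":0,"spin":0}]'
python3 -m inch '[{"gripper":0.04,"tx":0,"ty":0,"tz":0.0006,"spin":0},{"gripper":0.04,"tx":0,"ty":0,"tz":0.0006,"spin":0},{"gripper":0.04,"tx":0,"ty":0,"tz":0.0006,"spin":0},{"gripper":0.04,"tx":0,"ty":0,"tz":0.0006,"spin":0},{"gripper":0.04,"tx":0,"ty":0,"tz":0.0006,"spin":0},{"gripper":0.04,"tx":0,"ty":0,"tz":0,"spin":0},{"gripper":0.04,"tx":0,"ty":0,"tz":0,"spin":0},{"gripper":0.04,"tx":0,"ty":0,"tz":0,"spin":0}]'
python3 -c "
from rig import *
s=sense();print(s['eef_pos'],s['contact_force'],s['wrist_torque'])"
```

```text
clock: 20.3
eef_pos: [450.8, -158.3, 34.6]
tcp_rot: [-3.142, -0.0, -0.029]
contact_force: [0.1, -0.2, -1.4]
opening: 0.557
clock: 21.1
eef_pos: [450.8, -158.2, 31.6]
tcp_rot: [-3.142, 0.0, -0.029]
contact_force: [0.1, 0.0, -0.8]
opening: 0.558
[ 450.81883827 -158.23488858   31.58061721] [ 0.1217623   0.00261842 -0.80469612] [-0.00093986  0.07729722  0.01179727]
```

```bash
python3 -m inch '[{"gripper":0.04,"tx":0,"ty":0,"tz":0.0005,"spin":0},{"gripper":0.04,"tx":0,"ty":0,"tz":0.0005,"spin":0},{"gripper":0.04,"tx":0,"ty":0,"tz":0.0005,"spin":0},{"gripper":0.04,"tx":0,"ty":0,"tz":0.0005,"spin":0},{"gripper":0.04,"tx":0,"ty":0,"tz":0.0005,"spin":0},{"gripper":0.04,"tx":0,"ty":0,"tz":0,"spin":0},{"gripper":0.04,"tx":0,"ty":0,"tz":0,"spin":0},{"gripper":0.04,"tx":0,"ty":0,"tz":0,"spin":0}]'
python3 -c "
from rig import *
s=sense();print(s['eef_pos'],s['contact_force'],s['wrist_torque'])"
python3 d.py w13
python3 - <<'E'
from h import *
f=dict(np.load("pics/w13.npz")); c=f["pixels"][0:130,130:420,::-1].astype(float)
c=np.clip(255*(c/130)**0.6,0,255).astype(np.uint8)
c=cv2.resize(c,None,fx=2.7,fy=2.7,interpolation=cv2.INTER_CUBIC)
cv2.imwrite("pics/w13c.png",c)
E
```

```text
clock: 21.9
eef_pos: [450.9, -158.2, 29.1]
tcp_rot: [3.142, -0.0, -0.029]
contact_force: [-0.1, -1.0, -0.7]
opening: 0.556
[ 450.85231978 -158.23617901   29.11408308] [-0.14353604 -1.04560427 -0.74592081] [ 0.02221021  0.06368608 -0.01663294]
21.95 [ 450.9 -158.2   29.1] [ 3.1416 -0.     -0.0292] [-0.2  0.5 -1. ] 0.5599277281761402
drive 0.98 [ 27. 275.] 20272 [array([ 569.5, -161.3]), array([145.8,  39.7]), np.float64(88.3)] [[547.5, -233.60000610351562], [587.2000122070312, -234.8000030517578], [591.4000244140625, -89.0999984741211], [551.7999877929688, -87.9000015258789]]
```

View pics/w13c.png

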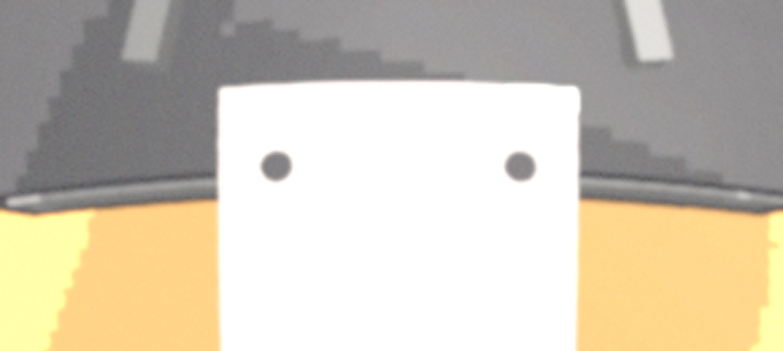

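Now the rail tips (crop 160 and 635, middle 397.5) straddle the plate (219 to 579, middle 399). I'll lower to contact.

```bash
python3 -m inch '[{"gripper":0.04,"tx":0,"ty":0,"tz":0.0004,"spin":0},{"gripper":0.04,"tx":0,"ty":0,"tz":0.0004,"spin":0},{"gripper":0.04,"tx":0,"ty":0,"tz":0.0004,"spin":0},{"gripper":0.04,"tx":0,"ty":0,"tz":0.0004,"spin":0},{"gripper":0.04,"tx":0,"ty":0,"tz":0,"spin":0},{"gripper":0.04,"tx":0,"ty":0,"tz":0,"spin":0},{"gripper":0.04,"tx":0,"ty":0,"tz":0,"spin":0},{"gripper":0.04,"tx":0,"ty":0,"tz":0,"spin":0}]'
python3 -c "
from rig import *
s=sense();print(s['eef_pos'],s['contact_force'],s['wrist_torque'])"
python3 -m inch '[{"gripper":0.04,"tx":0,"ty":0,"tz":0.0004,"spin":0},{"gripper":0.04,"tx":0,"ty":0,"tz":0.0004,"spin":0},{"gripper":0.04,"tx":0,"ty":0,"tz":0.0004,"spin":0},{"gripper":0.04,"tx":0,"ty":0,"tz":0,"spin":0},{"gripper":0.04,"tx":0,"ty":0,"tz":0,"spin":0},{"gripper":0.04,"tx":0,"ty":0,"tz":0,"spin":0},{"gripper":0.04,"tx":0,"ty":0,"tz":0,"spin":0},{"gripper":0.04,"tx":0,"ty":0,"tz":0,"spin":0}]'
python3 -c "
from rig import *
s=sense();print(s['eef_pos'],s['contact_force'],s['wrist_torque'])"
```

```text
clock: 22.8
eef_pos: [450.8, -158.2, 27.5]
tcp_rot: [3.142, -0.0, -0.029]
contact_force: [0.4, -0.3, -0.8]
opening: 0.553
[ 450.82923567 -158.2457267    27.49171551] [ 0.42250879 -0.33697697 -0.75165713] [0.00102488 0.11470255 0.01357874]
clock: 23.6
eef_pos: [450.8, -158.3, 26.3]
tcp_rot: [3.142, -0.0, -0.029]
contact_force: [-1.0, -0.0, -1.2]
opening: 0.556
[ 450.84735461 -158.26439391   26.30212176] [-0.95650717 -0.02479697 -1.18750584] [-2.56821356e-05  5.20414848e-02 -9.19661024e-02]
```

```bash
python3 -m inch '[{"gripper":0.04,"tx":0,"ty":0,"tz":0.0003,"spin":0},{"gripper":0.04,"tx":0,"ty":0,"tz":0.0003,"spin":0},{"gripper":0.04,"tx":0,"ty":0,"tz":0.0003,"spin":0},{"gripper":0.04,"tx":0,"ty":0,"tz":0,"spin":0},{"gripper":0.04,"tx":0,"ty":0,"tz":0,"spin":0},{"gripper":0.04,"tx":0,"ty":0,"tz":0,"spin":0},{"gripper":0.04,"tx":0,"ty":0,"tz":0,"spin":0},{"gripper":0.04,"tx":0,"ty":0,"tz":0,"spin":0}]'
python3 -c "
from rig import *
s=sense();print(s['eef_pos'],s['contact_force'],s['wrist_torque'])"
python3 -m inch '[{"gripper":0.04,"tx":0,"ty":0,"tz":0.0003,"spin":0},{"gripper":0.04,"tx":0,"ty":0,"tz":0.0003,"spin":0},{"gripper":0.04,"tx":0,"ty":0,"tz":0,"spin":0},{"gripper":0.04,"tx":0,"ty":0,"tz":0,"spin":0},{"gripper":0.04,"tx":0,"ty":0,"tz":0,"spin":0},{"gripper":0.04,"tx":0,"ty":0,"tz":0,"spin":0},{"gripper":0.04,"tx":0,"ty":0,"tz":0,"spin":0},{"gripper":0.04,"tx":0,"ty":0,"tz":0,"spin":0}]'
python3 -c "
from rig import *
s=sense();print(s['eef_pos'],s['contact_force'],s['wrist_torque'])"
```

```text
clock: 24.4
eef_pos: [450.9, -158.2, 25.4]
tcp_rot: [3.142, -0.0, -0.029]
contact_force: [0.9, 0.4, 0.3]
opening: 0.56
[ 450.86735252 -158.23588733   25.40079111] [0.88672856 0.38492259 0.31083035] [-0.0063274  -0.00317847 -0.00821236]
clock: 25.2
eef_pos: [450.8, -158.2, 24.8]
tcp_rot: [-3.142, -0.0, -0.029]
contact_force: [-1.2, -0.5, 0.0]
opening: 0.556
[ 450.84030322 -158.24811967   24.78413517] [-1.16136173 -0.52758473  0.04000794] [-0.04472452 -0.03486733 -0.09299562]
```

```bash
python3 -m inch '[{"gripper":0.04,"tx":0,"ty":0,"tz":-0.0005,"spin":0},{"gripper":0.04,"tx":0.003,"ty":0,"tz":0,"spin":0},{"gripper":0.04,"tx":0.005,"ty":0,"tz":0,"spin":0},{"gripper":0.04,"tx":0.006,"ty":0,"tz":0,"spin":0},{"gripper":0.04,"tx":0.006,"ty":0,"tz":0,"spin":0},{"gripper":0.04,"tx":0.005,"ty":0,"tz":0,"spin":0},{"gripper":0.04,"tx":0.003,"ty":0,"tz":0,"spin":0},{"gripper":0.04,"tx":0,"ty":0,"tz":0,"spin":0}]'
python3 d.py w14
python3 - <<'E'
from h import *
s=sense(); print(s['wrist_torque'])
f=dict(np.load("pics/w14.npz")); c=f["pixels"][0:130,130:420,::-1].astype(float)
c=np.clip(255*(c/130)**0.6,0,255).astype(np.uint8)
c=cv2.resize(c,None,fx=2.7,fy=2.7,interpolation=cv2.INTER_CUBIC)
cv2.imwrite("pics/w14c.png",c)
E
```

```text
clock: 26.0
eef_pos: [479.5, -159.1, 25.3]
tcp_rot: [3.141, -0.001, -0.029]
contact_force: [-0.3, -0.1, -0.8]
opening: 0.554
26.05 [ 479.1 -159.1   25.3] [ 3.1415e+00 -3.0000e-04 -2.9100e-02] [ 0.6  0.  -0.7] 0.5595569569980658
drive 0.63 [ 27. 278.] 33979 [array([ 585.6, -162. ]), array([146.6,  62.8]), np.float64(88.3)] [[552.0999755859375, -234.3000030517578], [614.9000244140625, -236.1999969482422], [619.0999755859375, -89.5999984741211], [556.2999877929688, -87.80000305175781]]
[ 0.02234211 -0.11113666 -0.01742664]
```

View pics/w14c.png

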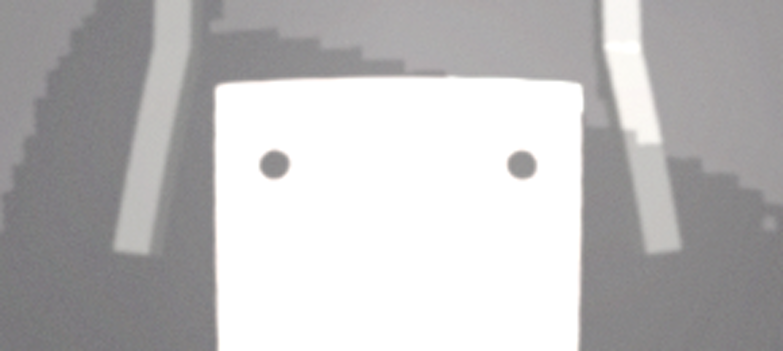

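The plate is centred between the rails: at the kink they are at crop 195 and 602, and the plate runs from 216 to 582. I'll keep going to just short of the stop's range.

```bash
python3 -m inch '[{"gripper":0.04,"tx":0.003,"ty":0,"tz":0,"spin":0},{"gripper":0.04,"tx":0.005,"ty":0,"tz":0,"spin":0},{"gripper":0.04,"tx":0.006,"ty":0,"tz":0,"spin":0},{"gripper":0.04,"tx":0.006,"ty":0,"tz":0,"spin":0},{"gripper":0.04,"tx":0.005,"ty":0,"tz":0,"spin":0},{"gripper":0.04,"tx":0.003,"ty":0,"tz":0,"spin":0},{"gripper":0.04,"tx":0.002,"ty":0,"tz":0,"spin":0},{"gripper":0.04,"tx":0,"ty":0,"tz":0,"spin":0}]'
python3 d.py w15
python3 - <<'E'
from h import *
s=sense(); print(s['wrist_torque'])
f=dict(np.load("pics/w15.npz")); c=f["pixels"][0:150,130:420,::-1].astype(float)
c=np.clip(255*(c/130)**0.6,0,255).astype(np.uint8)
c=cv2.resize(c,None,fx=2.7,fy=2.7,interpolation=cv2.INTER_CUBIC)
cv2.imwrite("pics/w15c.png",c)
E
```

```text
clock: 26.9
eef_pos: [509.2, -160.0, 25.3]
tcp_rot: [3.141, -0.001, -0.029]
contact_force: [0.3, 0.0, 0.8]
opening: 0.561
26.95 [ 509.1 -160.    25.3] [ 3.1415e+00 -6.0000e-04 -2.9200e-02] [0.1 0.4 0.4] 0.5552314701434512
drive 0.86 [ 29. 275.] 48585 [array([ 600.5, -162.5]), array([146.6,  92.4]), np.float64(88.3)] [[552.2000122070312, -234.39999389648438], [644.5999755859375, -237.10000610351562], [648.9000244140625, -90.5], [556.5, -87.9000015258789]]
[-0.00247542 -0.12300127  0.03844677]
```

View pics/w15c.png

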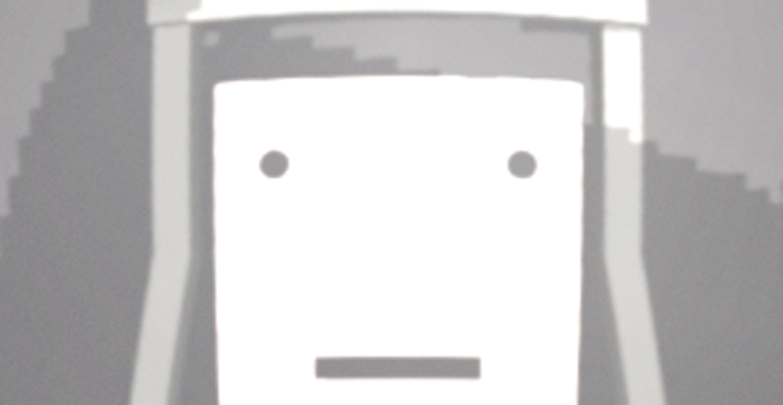

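The plate is well inside the guides. Lead end crop row 78, lip front row 15, so the lip is about 8 mm ahead. The arm is too stiff (about 25 N/mm) to run blindly into a rigid stop while gripping. So I'll set the plate down short of the stop's range and slide it home with light fingertip pressure, which slips before it overloads. After that I'll regrip for the final press.

```bash
python3 -m inch '[{"gripper":0.04,"tx":0.001,"ty":0,"tz":0.0001,"spin":0},{"gripper":0.04,"tx":0.002,"ty":0,"tz":0.0001,"spin":0},{"gripper":0.04,"tx":0.002,"ty":0,"tz":0.0001,"spin":0},{"gripper":0.04,"tx":0.001,"ty":0,"tz":0,"spin":0},{"gripper":0.04,"tx":0,"ty":0,"tz":0,"spin":0},{"gripper":0.04,"tx":0,"ty":0,"tz":0,"spin":0},{"gripper":0.075,"tx":0,"ty":0,"tz":0,"spin":0},{"gripper":0.075,"tx":0,"ty":0,"tz":0,"spin":0}]'
python3 d.py w16
python3 m.py 44.5
```

```text
clock: 27.8
eef_pos: [514.7, -160.1, 24.9]
tcp_rot: [-3.142, 0.0, -0.029]
contact_force: [-0.4, 0.3, 0.2]
opening: 0.865
27.85 [ 514.7 -160.1   24.9] [-3.1415e+00  2.0000e-04 -2.9300e-02] [ 0.6 -0.5  0.6] 0.8769803549276065
drive 0.56 [ 97. 210.] 50888 [array([ 603.3, -162.3]), array([146.1,  97.6]), np.float64(88.4)] [[552.5999755859375, -234.0], [650.0999755859375, -236.6999969482422], [654.0999755859375, -90.5999984741211], [556.5, -87.9000015258789]]
27.95 [ 514.7 -160.1   24.9] [ 1.  -0.2 -0.2] yaw -0.029 0.875
shield 0.83 [168. 279.] 37537 [array([ 565.6, -161.5]), array([ 50.9, 130.9]), np.float64(88.0)] [[499.3999938964844, -184.6999969482422], [630.2000122070312, -189.1999969482422], [631.9000244140625, -138.3000030517578], [501.1000061035156, -133.8000030517578]]
shield 0.8 [306. 146.] 2552 [array([515., -93.]), array([14.7, 48.2]), np.float64(46.3)] [[492.5, -81.5999984741211], [527.2999877929688, -114.9000015258789], [537.5, -104.30000305175781], [502.70001220703125, -71.0]]
```

View pics/w16.png

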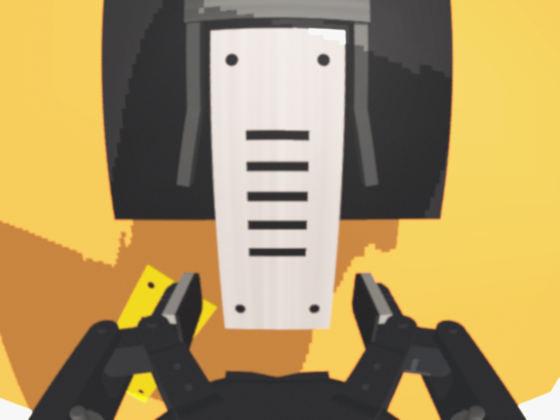

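```bash
python3 -m inch '[{"gripper":0.075,"tx":0,"ty":0,"tz":-0.012,"spin":0},{"gripper":0.075,"tx":0,"ty":0,"tz":-0.02,"spin":0},{"gripper":0.014,"tx":0.02,"ty":0,"tz":-0.006,"spin":0},{"gripper":0.014,"tx":0.022,"ty":0,"tz":0,"spin":0},{"gripper":0.014,"tx":0.021,"ty":0,"tz":0,"spin":0},{"gripper":0.014,"tx":0,"ty":0,"tz":0,"spin":0},{"gripper":0.014,"tx":0,"ty":0,"tz":0.007,"spin":0},{"gripper":0.014,"tx":0,"ty":0,"tz":0.006,"spin":0}]'
python3 -m inch '[{"gripper":0.014,"tx":0,"ty":0,"tz":0.002,"spin":0},{"gripper":0.014,"tx":0,"ty":0,"tz":0.001,"spin":0},{"gripper":0.014,"tx":0,"ty":0,"tz":0.001,"spin":0},{"gripper":0.014,"tx":0,"ty":0,"tz":0,"spin":0},{"gripper":0.014,"tx":0,"ty":0,"tz":0,"spin":0},{"gripper":0.014,"tx":0,"ty":0,"tz":0,"spin":0},{"gripper":0.014,"tx":0,"ty":0,"tz":0,"spin":0},{"gripper":0.014,"tx":0,"ty":0,"tz":0,"spin":0}]'
python3 d.py w17
```

```text
clock: 28.8
eef_pos: [576.4, -161.8, 49.5]
tcp_rot: [-3.141, 0.001, -0.029]
contact_force: [-1.1, 0.8, 0.4]
opening: 0.164
clock: 29.6
eef_pos: [577.8, -161.9, 46.0]
tcp_rot: [3.142, -0.0, -0.029]
contact_force: [-0.0, -0.2, 0.3]
opening: 0.168
29.65 [ 577.8 -161.9   46. ] [ 3.1416e+00 -1.0000e-04 -2.9200e-02] [ 0.3  0.7 -0.2] 0.1660226917085631
drive 0.91 [137. 272.] 70813 [array([ 629.9, -162.9]), array([146.7, 150.6]), np.float64(88.7)] [[552.9000244140625, -234.5], [703.5, -238.0], [706.7999877929688, -91.30000305175781], [556.2999877929688, -87.80000305175781]]
```

View pics/w17.png

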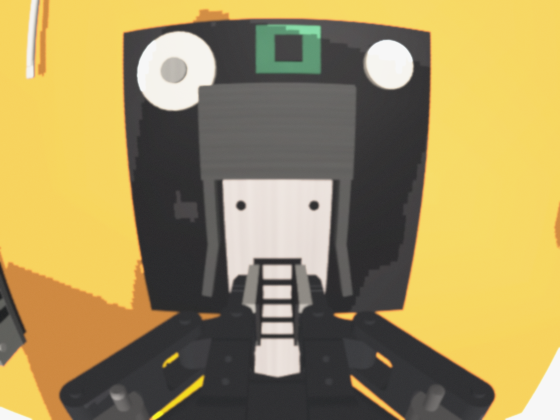

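```bash
python3 -m inch '[{"gripper":0.014,"tx":0,"ty":0,"tz":0.0004,"spin":0},{"gripper":0.014,"tx":0,"ty":0,"tz":0.0004,"spin":0},{"gripper":0.014,"tx":0,"ty":0,"tz":0.0002,"spin":0},{"gripper":0.014,"tx":0,"ty":0,"tz":0,"spin":0},{"gripper":0.014,"tx":0,"ty":0,"tz":0,"spin":0},{"gripper":0.014,"tx":0,"ty":0,"tz":0,"spin":0},{"gripper":0.014,"tx":0,"ty":0,"tz":0,"spin":0},{"gripper":0.014,"tx":0,"ty":0,"tz":0,"spin":0}]'
python3 -m inch '[{"gripper":0.014,"tx":0,"ty":0,"tz":0.0002,"spin":0},{"gripper":0.014,"tx":0,"ty":0,"tz":0.0001,"spin":0},{"gripper":0.014,"tx":0,"ty":0,"tz":0,"spin":0},{"gripper":0.014,"tx":0,"ty":0,"tz":0,"spin":0},{"gripper":0.014,"tx":0,"ty":0,"tz":0,"spin":0},{"gripper":0.014,"tx":0,"ty":0,"tz":0,"spin":0},{"gripper":0.014,"tx":0,"ty":0,"tz":0,"spin":0},{"gripper":0.014,"tx":0,"ty":0,"tz":0,"spin":0}]'
```

```text
clock: 30.5
eef_pos: [577.8, -162.0, 45.0]
tcp_rot: [-3.142, -0.0, -0.029]
contact_force: [-0.3, -0.3, 0.5]
opening: 0.164
clock: 31.3
eef_pos: [577.8, -162.0, 44.9]
tcp_rot: [3.142, -0.0, -0.029]
contact_force: [-1.4, -0.1, 5.3]
opening: 0.165
```

```bash
python3 -m inch '[{"gripper":0.014,"tx":0.0005,"ty":0,"tz":0.0001,"spin":0},{"gripper":0.014,"tx":0.001,"ty":0,"tz":0,"spin":0},{"gripper":0.014,"tx":0.001,"ty":0,"tz":0,"spin":0},{"gripper":0.014,"tx":0.001,"ty":0,"tz":0,"spin":0},{"gripper":0.014,"tx":0.001,"ty":0,"tz":0,"spin":0},{"gripper":0.014,"tx":0.001,"ty":0,"tz":0,"spin":0},{"gripper":0.014,"tx":0.001,"ty":0,"tz":0,"spin":0},{"gripper":0.014,"tx":0.001,"ty":0,"tz":0,"spin":0}]'
python3 d.py w18
```

```text
clock: 32.1
eef_pos: [584.4, -162.2, 44.8]
tcp_rot: [-3.142, 0.002, -0.029]
contact_force: [-5.5, 0.4, 10.9]
opening: 0.162
32.15 [ 584.6 -162.2   44.8] [-3.1415e+00  1.5000e-03 -2.9200e-02] [-5.2  0.6  8.7] 0.16555204363325107
drive 0.84 [147. 275.] 69993 [array([ 629.7, -163. ]), array([147.3, 150.8]), np.float64(88.6)] [[552.5, -234.6999969482422], [703.2999877929688, -238.5], [707.0, -91.30000305175781], [556.2000122070312, -87.5]]
```

View pics/w18.png

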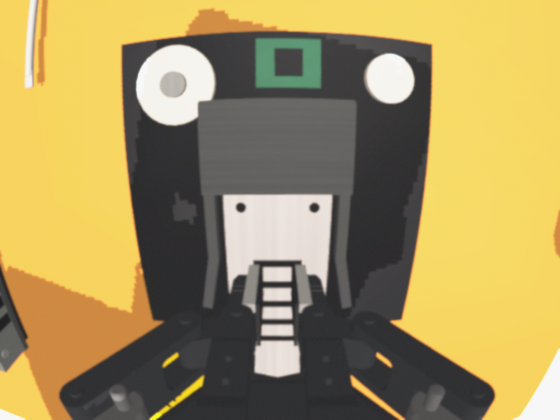

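```bash
python3 -m inch '[{"gripper":0.014,"tx":0.0005,"ty":0,"tz":-0.0001,"spin":0},{"gripper":0.014,"tx":0.0005,"ty":0,"tz":0,"spin":0},{"gripper":0.014,"tx":0.0005,"ty":0,"tz":0,"spin":0},{"gripper":0.014,"tx":0.0005,"ty":0,"tz":0,"spin":0},{"gripper":0.014,"tx":0.0005,"ty":0,"tz":0,"spin":0},{"gripper":0.014,"tx":0.0005,"ty":0,"tz":0,"spin":0},{"gripper":0.014,"tx":0.0005,"ty":0,"tz":0,"spin":0},{"gripper":0.014,"tx":0.0005,"ty":0,"tz":0,"spin":0}]'
python3 d.py w19; python3 - <<'E'
from h import *
for n in ("w17","w18","w19"):
    f=dict(np.load(f"pics/{n}.npz")); g=cv2.cvtColor(f["pixels"],cv2.COLOR_RGB2GRAY).astype(float)
    out=[]
    for x0 in (232,305):
        w=np.clip(150-g[199:215,x0:x0+18],0,None); yy,xx=np.mgrid[199:215,x0:x0+18]
        c=((xx*w).sum()/w.sum(),(yy*w).sum()/w.sum()); out.append(fproj(f,[c],44.5)[0][:2].round(2)); print(n,np.round(c,1),end=' ')
    print(out)
E
```

```text
clock: 33.0
eef_pos: [588.5, -162.3, 44.9]
tcp_rot: [-3.141, 0.002, -0.029]
contact_force: [-5.0, 0.1, 8.1]
opening: 0.165
33.05 [ 588.5 -162.3   44.9] [-3.1415e+00  1.5000e-03 -2.9200e-02] [-4.3 -0.3  7.8] 0.15976883569179712
drive 0.88 [153. 274.] 67981 [array([ 630. , -163.1]), array([147.1, 150.1]), np.float64(88.4)] [[552.9000244140625, -234.39999389648438], [702.9000244140625, -238.6999969482422], [707.0, -91.69999694824219], [557.0, -87.4000015258789]]
w17 [240.6 205.1] w17 [313.6 205.1] [array([ 618.92, -146.  ]), array([ 617.93, -180.  ])]
w18 [240.3 207.1] w18 [313.9 207.2] [array([ 624.95, -146.22]), array([ 623.91, -180.22])]
w19 [240.5 204.9] w19 [313.6 205. ] [array([ 629.98, -146.44]), array([ 629.01, -180.15])]
```

```bash
cat > hol.py <<'E'
from h import *
import sys
f=grab_frame("wrist"); s=sense(); np.savez(f"pics/{sys.argv[1]}.npz",**f); cv2.imwrite(f"pics/{sys.argv[1]}.png",f["pixels"][:,:,::-1])
g=cv2.cvtColor(f["pixels"],cv2.COLOR_RGB2GRAY).astype(float)
print(s["eef_pos"].round(2),s["contact_force"].round(1))
for x0 in (232,305):
    w=np.clip(150-g[199:222,x0:x0+18],0,None); yy,xx=np.mgrid[199:222,x0:x0+18]
    c=((xx*w).sum()/w.sum(),(yy*w).sum()/w.sum()); print(np.round(c,1),fproj(f,[c],44.5)[0][:2].round(2))
E
python3 -m inch '[{"gripper":0.014,"tx":0.0005,"ty":0,"tz":0,"spin":0},{"gripper":0.014,"tx":0.0005,"ty":0,"tz":0,"spin":0},{"gripper":0.014,"tx":0.0005,"ty":0,"tz":0,"spin":0},{"gripper":0.014,"tx":0.0005,"ty":0,"tz":0,"spin":0},{"gripper":0.014,"tx":0.0005,"ty":0,"tz":0,"spin":0},{"gripper":0.014,"tx":0.0005,"ty":0,"tz":0,"spin":0},{"gripper":0.014,"tx":0.0005,"ty":0,"tz":0,"spin":0},{"gripper":0.014,"tx":0.0005,"ty":0,"tz":0,"spin":0}]'
python3 hol.py w20
```

```text
clock: 33.9
eef_pos: [592.5, -162.4, 44.9]
tcp_rot: [-3.141, 0.002, -0.029]
contact_force: [-4.0, 0.9, 8.2]
opening: 0.167
[ 592.54 -162.38   44.83] [-4.1 -0.4  7.8]
[240.5 206. ] [ 633.49 -146.53]
[313.5 205.9] [ 632.56 -180.22]
```

```bash
python3 -m inch '[{"gripper":0.014,"tx":0.0005,"ty":0,"tz":0,"spin":0},{"gripper":0.014,"tx":0.0005,"ty":0,"tz":0,"spin":0},{"gripper":0.014,"tx":0.0005,"ty":0,"tz":0,"spin":0},{"gripper":0.014,"tx":0.0005,"ty":0,"tz":0,"spin":0},{"gripper":0.014,"tx":0.0005,"ty":0,"tz":0,"spin":0},{"gripper":0.014,"tx":0.0005,"ty":0,"tz":0,"spin":0},{"gripper":0.014,"tx":0.0005,"ty":0,"tz":0,"spin":0},{"gripper":0.014,"tx":0.0005,"ty":0,"tz":0,"spin":0}]'
python3 hol.py w21
```

```text
clock: 34.75
eef_pos: [596.5, -162.5, 44.9]
tcp_rot: [-3.141, 0.002, -0.029]
contact_force: [-4.4, 0.5, 8.5]
opening: 0.163
[ 596.52 -162.49   44.85] [-5.   0.3  8.7]
[240.5 209. ] [ 636.02 -146.55]
[313.5 209. ] [ 635.06 -180.35]
```

```bash
python3 -m inch '[{"gripper":0.014,"tx":0.0005,"ty":0,"tz":0,"spin":0},{"gripper":0.014,"tx":0.0005,"ty":0,"tz":0,"spin":0},{"gripper":0.014,"tx":0.0005,"ty":0,"tz":0,"spin":0},{"gripper":0.014,"tx":0.0005,"ty":0,"tz":0,"spin":0},{"gripper":0.014,"tx":0.0005,"ty":0,"tz":0,"spin":0},{"gripper":0.014,"tx":0.0005,"ty":0,"tz":0,"spin":0},{"gripper":0.014,"tx":0,"ty":0,"tz":0,"spin":0},{"gripper":0.014,"tx":0,"ty":0,"tz":0,"spin":0}]'
python3 hol.py w22
```

```text
clock: 35.6
eef_pos: [599.6, -162.6, 44.8]
tcp_rot: [-3.141, 0.001, -0.029]
contact_force: [-4.5, -0.4, 8.8]
opening: 0.162
[ 599.56 -162.56   44.86] [-4.   0.2  8.3]
[240.5 210.1] [ 638.62 -146.61]
[313.5 210. ] [ 637.69 -180.45]
```

View pics/w22.png

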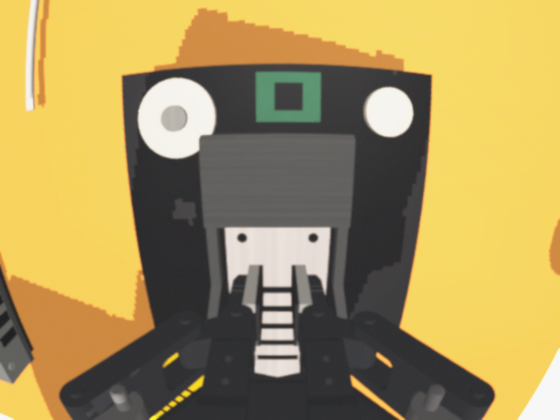

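My fixed hole window caught the lip edge. The holes are really at (242,238) and (313,238) here, so I'll redo that measurement properly.

```bash
cat > hol2.py <<'E'
from h import *
import sys
for n in sys.argv[1:]:
    f=dict(np.load(f"pics/{n}.npz")); g=cv2.cvtColor(f["pixels"],cv2.COLOR_RGB2GRAY)
    b=(g[150:262,222:336]<120).astype(np.uint8)
    k,l,st,ce=cv2.connectedComponentsWithStats(b)
    o=[]
    for i in range(1,k):
        if 30<st[i,4]<140 and st[i,2]<14 and st[i,3]<14 and ce[i][0]>3:
            c=ce[i]+[222,150]; o.append((c.round(1).tolist(),fproj(f,[c],44.5)[0][:2].round(2).tolist()))
    print(n,o)
E
python3 hol2.py w17 w18 w19 w20 w21 w22
```

```text
w17 [([240.5, 205.1], [618.93, -145.96]), ([313.7, 205.1], [617.94, -180.01])]
w18 [([240.5, 207.1], [624.97, -146.28]), ([313.9, 207.3], [623.91, -180.23])]
w19 [([240.6, 215.4], [624.89, -146.16]), ([313.8, 215.4], [623.9, -180.29])]
w20 [([241.0, 223.4], [624.9, -146.22]), ([313.2, 223.5], [623.92, -180.15])]
w21 [([241.4, 231.4], [624.88, -146.24]), ([312.9, 231.4], [623.9, -180.17])]
w22 [([241.6, 237.5], [624.85, -146.22]), ([312.8, 237.4], [623.92, -180.24])]
```

The stop is found. The holes stayed at x=624.9 through w18–w22 while the fingers slipped on. So the plate is home with its centre at about x=571.6, which is -78 from the seat and in range. Now I'll regrip the overhanging end for the measured press.

```bash
python3 -m inch '[{"gripper":0.014,"tx":0,"ty":0,"tz":-0.005,"spin":0},{"gripper":0.014,"tx":0,"ty":0,"tz":-0.02,"spin":0},{"gripper":0.075,"tx":0,"ty":0,"tz":-0.015,"spin":0},{"gripper":0.075,"tx":-0.014,"ty":0,"tz":0,"spin":0},{"gripper":0.075,"tx":-0.016,"ty":0,"tz":0,"spin":0},{"gripper":0.075,"tx":-0.018,"ty":0,"tz":0,"spin":0},{"gripper":0.075,"tx":-0.016,"ty":0,"tz":0,"spin":0},{"gripper":0.075,"tx":-0.015,"ty":0,"tz":0,"spin":0}]'
python3 m.py 44.5; python3 d.py w23
```

```text
clock: 36.45
eef_pos: [520.9, -160.3, 85.2]
tcp_rot: [3.141, -0.001, -0.029]
contact_force: [-0.1, 0.0, 0.9]
opening: 0.877
36.5 [ 518.3 -160.    84.8] [-3.   0.2 -0.6] yaw -0.029 0.878
shield 0.7 [272. 179.] 3131 [array([482. , -85.2]), array([41.2, 95.3]), np.float64(53.3)] [[431.5, -73.19999694824219], [507.8999938964844, -130.1999969482422], [532.5, -97.0999984741211], [456.1000061035156, -40.20000076293945]]
shield 0.67 [162. 277.] 18042 [array([ 570. , -161.7]), array([ 50.7, 127.7]), np.float64(88.7)] [[505.6000061035156, -185.60000610351562], [633.2000122070312, -188.60000610351562], [634.4000244140625, -137.89999389648438], [506.79998779296875, -134.89999389648438]]
36.6 [ 521.3 -160.4   85.2] [ 3.1415e+00 -7.0000e-04 -2.9600e-02] [0.  0.1 0.3] 0.8747227855324451
drive 0.63 [ 56. 275.] 35544 [array([ 614.9, -162.7]), array([146.1, 120.3]), np.float64(88.3)] [[552.5999755859375, -233.89999389648438], [672.7999877929688, -237.5], [677.2000122070312, -91.5], [557.0, -87.9000015258789]]
```

View pics/w23.png

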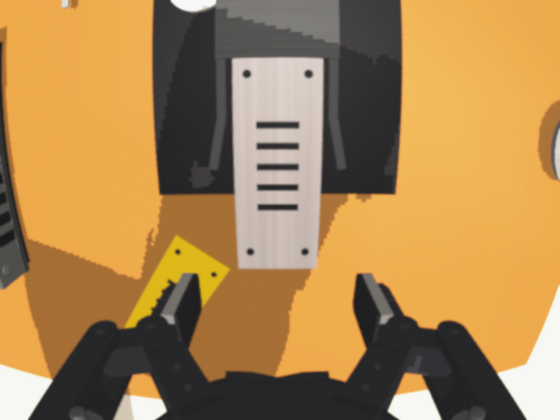

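The plate lies centred between the rails with its lead end under the lip and its trailing end at (239–317, 268). Descending to regrip.

```bash
python3 -m inch '[{"gripper":0.075,"tx":0,"ty":0,"tz":0.008,"spin":0},{"gripper":0.075,"tx":0,"ty":0,"tz":0.014,"spin":0},{"gripper":0.075,"tx":0,"ty":0,"tz":0.014,"spin":0},{"gripper":0.075,"tx":0,"ty":0,"tz":0.012,"spin":0},{"gripper":0.075,"tx":0,"ty":0,"tz":0.007,"spin":0},{"gripper":0.075,"tx":0,"ty":0,"tz":0.005,"spin":0},{"gripper":0.075,"tx":0,"ty":0,"tz":0,"spin":0},{"gripper":0.075,"tx":0,"ty":0,"tz":0,"spin":0}]'
python3 -m inch '[{"gripper":0.04,"tx":0,"ty":0,"tz":0,"spin":0},{"gripper":0.04,"tx":0,"ty":0,"tz":0,"spin":0},{"gripper":0.04,"tx":0,"ty":0,"tz":0,"spin":0},{"gripper":0.04,"tx":0,"ty":0,"tz":0,"spin":0},{"gripper":0.04,"tx":0,"ty":0,"tz":0,"spin":0},{"gripper":0.04,"tx":0,"ty":0,"tz":0,"spin":0},{"gripper":0.04,"tx":0,"ty":0,"tz":0,"spin":0},{"gripper":0.04,"tx":0,"ty":0,"tz":0,"spin":0}]' 50
python3 d.py w24; python3 hol2.py w23
```

```text
clock: 37.45
eef_pos: [521.5, -160.4, 24.8]
tcp_rot: [3.142, -0.0, -0.029]
contact_force: [-0.8, 0.2, -0.5]
opening: 0.882
clock: 38.25
eef_pos: [521.6, -160.4, 24.8]
tcp_rot: [3.141, -0.001, -0.029]
contact_force: [0.5, -1.9, 3.7]
opening: 0.564
38.3 [ 521.6 -160.4   24.8] [ 3.1414e+00 -6.0000e-04 -2.9200e-02] [ 1.1 -0.6  3.4] 0.5614889762465447
drive 0.75 [107. 208.] 54514 [array([ 606.6, -162.5]), array([146.5, 104.7]), np.float64(88.3)] [[552.0999755859375, -234.3000030517578], [656.7999877929688, -237.3000030517578], [661.0, -90.80000305175781], [556.4000244140625, -87.80000305175781]]
w23 [([249.9, 251.4], [518.75, -143.12]), ([304.8, 251.3], [517.83, -177.24])]
```

View pics/w24.png

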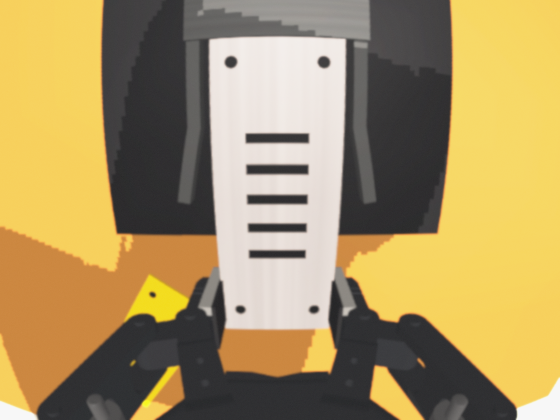

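```bash
python3 -m inch '[{"gripper":0.04,"tx":0.0001,"ty":0,"tz":-0.0001,"spin":0},{"gripper":0.04,"tx":0.0001,"ty":0,"tz":0,"spin":0},{"gripper":0.04,"tx":0,"ty":0,"tz":0,"spin":0},{"gripper":0.04,"tx":0,"ty":0,"tz":0,"spin":0},{"gripper":0.04,"tx":0,"ty":0,"tz":0,"spin":0},{"gripper":0.04,"tx":0,"ty":0,"tz":0,"spin":0},{"gripper":0.04,"tx":0,"ty":0,"tz":0,"spin":0},{"gripper":0.04,"tx":0,"ty":0,"tz":0,"spin":0}]'
python3 -c "
from rig import *
s=sense();print(s['eef_pos'],s['contact_force'],s['wrist_torque'])"
```

```text
clock: 39.15
eef_pos: [521.6, -160.3, 24.8]
tcp_rot: [3.142, -0.0, -0.029]
contact_force: [1.1, -1.6, 3.9]
opening: 0.562
[ 521.56396528 -160.31553523   24.80870072] [ 1.12618632 -1.56544831  3.94863425] [-0.21662913 -0.2826553  -0.09448934]
```

```bash
python3 -m inch '[{"gripper":0.04,"tx":0.0001,"ty":0,"tz":0,"spin":0},{"gripper":0.04,"tx":0.0001,"ty":0,"tz":0,"spin":0},{"gripper":0.04,"tx":0,"ty":0,"tz":0,"spin":0},{"gripper":0.04,"tx":0,"ty":0,"tz":0,"spin":0},{"gripper":0.04,"tx":0,"ty":0,"tz":0,"spin":0},{"gripper":0.04,"tx":0,"ty":0,"tz":0,"spin":0},{"gripper":0.04,"tx":0,"ty":0,"tz":0,"spin":0},{"gripper":0.04,"tx":0,"ty":0,"tz":0,"spin":0}]'
python3 -c "
from rig import *
s=sense();print(s['eef_pos'],s['contact_force'],s['wrist_torque'])"
```

```text
clock: 39.95
eef_pos: [521.6, -160.3, 24.7]
tcp_rot: [-3.142, 0.0, -0.029]
contact_force: [0.4, -2.6, 4.1]
opening: 0.566
[ 521.57174459 -160.2904045    24.74867237] [ 0.3912466  -2.64856329  4.11515698] [-0.2883777  -0.08703298 -0.08539289]
```

```bash
python3 -m inch '[{"gripper":0.04,"tx":0.0003,"ty":0,"tz":0,"spin":0},{"gripper":0.04,"tx":0,"ty":0,"tz":0,"spin":0},{"gripper":0.04,"tx":0,"ty":0,"tz":0,"spin":0},{"gripper":0.04,"tx":0,"ty":0,"tz":0,"spin":0},{"gripper":0.04,"tx":0,"ty":0,"tz":0,"spin":0},{"gripper":0.04,"tx":0,"ty":0,"tz":0,"spin":0},{"gripper":0.04,"tx":0,"ty":0,"tz":0,"spin":0},{"gripper":0.04,"tx":0,"ty":0,"tz":0,"spin":0}]'
python3 -c "
from rig import *
s=sense();print(s['eef_pos'],s['contact_force'],s['wrist_torque'])"
```

```text
clock: 40.75
eef_pos: [521.7, -160.2, 24.7]
tcp_rot: [-3.141, 0.001, -0.029]
contact_force: [-3.5, -0.9, 4.7]
opening: 0.565
[ 521.74235588 -160.20338486   24.68974967] [-3.45516314 -0.85444794  4.67756833] [-0.11670788  0.3100104  -0.06668494]
```

```bash
python3 -m inch '[{"gripper":0.04,"tx":0.0002,"ty":0,"tz":-0.0001,"spin":0},{"gripper":0.04,"tx":0,"ty":0,"tz":0,"spin":0},{"gripper":0.04,"tx":0,"ty":0,"tz":0,"spin":0},{"gripper":0.04,"tx":0,"ty":0,"tz":0,"spin":0},{"gripper":0.04,"tx":0,"ty":0,"tz":0,"spin":0},{"gripper":0.04,"tx":0,"ty":0,"tz":0,"spin":0},{"gripper":0.04,"tx":0,"ty":0,"tz":0,"spin":0},{"gripper":0.04,"tx":0,"ty":0,"tz":0,"spin":0}]'
python3 -c "
from rig import *
s=sense();print(s['eef_pos'],s['contact_force'],s['wrist_torque'])"
```

```text
clock: 41.55
eef_pos: [521.8, -160.2, 24.7]
tcp_rot: [-3.141, 0.001, -0.029]
contact_force: [-5.1, -0.5, 2.5]
opening: 0.563
[ 521.81267743 -160.21483517   24.72921862] [-5.13540704 -0.52311223  2.45616738] [-0.0202376   0.66477922 -0.02944803]
```

```bash
python3 -m inch '[{"gripper":0.04,"tx":0.0002,"ty":0,"tz":0,"spin":0},{"gripper":0.04,"tx":0,"ty":0,"tz":0,"spin":0},{"gripper":0.04,"tx":0,"ty":0,"tz":0,"spin":0},{"gripper":0.04,"tx":0,"ty":0,"tz":0,"spin":0},{"gripper":0.04,"tx":0,"ty":0,"tz":0,"spin":0},{"gripper":0.04,"tx":0,"ty":0,"tz":0,"spin":0},{"gripper":0.04,"tx":0,"ty":0,"tz":0,"spin":0},{"gripper":0.04,"tx":0,"ty":0,"tz":0,"spin":0}]'
python3 -c "
from rig import *
s=sense();print(s['eef_pos'],s['contact_force'],s['wrist_torque'])"
```

```text
clock: 42.35
eef_pos: [521.8, -160.2, 24.7]
tcp_rot: [-3.141, 0.001, -0.029]
contact_force: [-5.8, -0.3, 2.6]
opening: 0.561
[ 521.8274272  -160.21967199   24.71968321] [-5.80196962 -0.31667453  2.55252215] [-0.14128613  0.74398405 -0.09029243]
```

```bash
python3 -m inch '[{"gripper":0.04,"tx":0.0003,"ty":0,"tz":0,"spin":0},{"gripper":0.04,"tx":0,"ty":0,"tz":0,"spin":0},{"gripper":0.04,"tx":0,"ty":0,"tz":0,"spin":0},{"gripper":0.04,"tx":0,"ty":0,"tz":0,"spin":0},{"gripper":0.04,"tx":0,"ty":0,"tz":0,"spin":0},{"gripper":0.04,"tx":0,"ty":0,"tz":0,"spin":0},{"gripper":0.04,"tx":0,"ty":0,"tz":0,"spin":0},{"gripper":0.04,"tx":0,"ty":0,"tz":0,"spin":0}]'
python3 -c "
from rig import *
s=sense();print(s['eef_pos'],s['contact_force'],s['wrist_torque'])"
```

```text
clock: 43.15
eef_pos: [521.9, -160.2, 24.7]
tcp_rot: [-3.141, 0.002, -0.029]
contact_force: [-6.5, -0.8, 2.9]
opening: 0.565
[ 521.8646265  -160.18726207   24.70635906] [-6.54072419 -0.78504408  2.91077395] [-0.15315428  0.98738995 -0.05646819]
```

```bash
python3 -m inch '[{"gripper":0.04,"tx":0.0002,"ty":0,"tz":-0.0001,"spin":0},{"gripper":0.04,"tx":0.0002,"ty":0,"tz":0,"spin":0},{"gripper":0.04,"tx":0,"ty":0,"tz":0,"spin":0},{"gripper":0.04,"tx":0,"ty":0,"tz":0,"spin":0},{"gripper":0.04,"tx":0,"ty":0,"tz":0,"spin":0},{"gripper":0.04,"tx":0,"ty":0,"tz":0,"spin":0},{"gripper":0.04,"tx":0,"ty":0,"tz":0,"spin":0},{"gripper":0.04,"tx":0,"ty":0,"tz":0,"spin":0}]'
python3 -c "
from rig import *
s=sense();print(s['eef_pos'],s['contact_force'],s['wrist_torque'])"; python3 d.py w25; python3 hol2.py w24 w25
```

```text
clock: 43.95
eef_pos: [521.8, -160.2, 24.7]
tcp_rot: [-3.141, 0.002, -0.029]
contact_force: [-8.3, -1.4, 4.9]
opening: 0.565
[ 521.84383251 -160.18392719   24.69011903] [-8.254956   -1.42155255  4.85108511] [-0.17691909  1.08364625 -0.03714678]
44.0 [ 521.9 -160.2   24.7] [-3.1412e+00  2.3000e-03 -2.9100e-02] [-8.1 -0.4  4.4] 0.5616923567142681
drive 0.69 [112. 210.] 55587 [array([ 606.7, -162.5]), array([146.9, 104.9]), np.float64(88.4)] [[552.2000122070312, -234.5], [657.0999755859375, -237.3000030517578], [661.0999755859375, -90.5], [556.2999877929688, -87.5999984741211]]
w24 []
w25 []
```

View pics/w25.png

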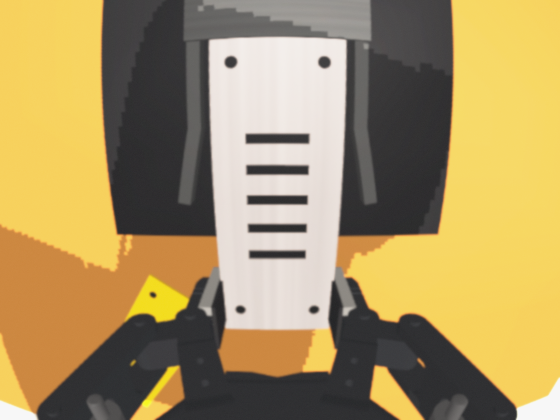

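The wrist reads about 8.2 N forward and the plate hasn't moved. I'll add a little more so the stop sees about 7–10 N after friction, and hold.

```bash
python3 -m inch '[{"gripper":0.04,"tx":0.0002,"ty":0,"tz":-0.0001,"spin":0},{"gripper":0.04,"tx":0.0001,"ty":0,"tz":0,"spin":0},{"gripper":0.04,"tx":0,"ty":0,"tz":0,"spin":0},{"gripper":0.04,"tx":0,"ty":0,"tz":0,"spin":0},{"gripper":0.04,"tx":0,"ty":0,"tz":0,"spin":0},{"gripper":0.04,"tx":0,"ty":0,"tz":0,"spin":0},{"gripper":0.04,"tx":0,"ty":0,"tz":0,"spin":0},{"gripper":0.04,"tx":0,"ty":0,"tz":0,"spin":0}]'
python3 -c "
from rig import *
s=sense();print(s['eef_pos'],s['contact_force'],s['wrist_torque'])"
```

```text
clock: 44.85
eef_pos: [521.9, -160.2, 24.7]
tcp_rot: [-3.141, 0.003, -0.029]
contact_force: [-7.7, -1.6, 3.9]
opening: 0.563
[ 521.88253221 -160.19973406   24.72465031] [-7.70229119 -1.62298975  3.89110596] [-0.21458659  1.20629353 -0.08048394]
```

```bash
python3 -m inch '[{"gripper":0.04,"tx":0.0003,"ty":0,"tz":-0.0001,"spin":0},{"gripper":0.04,"tx":0,"ty":0,"tz":0,"spin":0},{"gripper":0.04,"tx":0,"ty":0,"tz":0,"spin":0},{"gripper":0.04,"tx":0,"ty":0,"tz":0,"spin":0},{"gripper":0.04,"tx":0,"ty":0,"tz":0,"spin":0},{"gripper":0.04,"tx":0,"ty":0,"tz":0,"spin":0},{"gripper":0.04,"tx":0,"ty":0,"tz":0,"spin":0},{"gripper":0.04,"tx":0,"ty":0,"tz":0,"spin":0}]'
python3 -c "
from rig import *
s=sense();print(s['eef_pos'],s['contact_force'],s['wrist_torque'])"
```

```text
clock: 45.65
eef_pos: [521.9, -160.2, 24.7]
tcp_rot: [-3.141, 0.003, -0.029]
contact_force: [-9.5, -1.6, 4.5]
opening: 0.562
[ 521.88515155 -160.17402067   24.70771962] [-9.48487055 -1.6043785   4.54418611] [-0.33050229  1.32686787 -0.06536249]
```

```bash
python3 -m inch '[{"gripper":0.04,"tx":0.0001,"ty":0,"tz":0,"spin":0},{"gripper":0.04,"tx":0,"ty":0,"tz":0,"spin":0},{"gripper":0.04,"tx":0,"ty":0,"tz":0,"spin":0},{"gripper":0.04,"tx":0,"ty":0,"tz":0,"spin":0},{"gripper":0.04,"tx":0,"ty":0,"tz":0,"spin":0},{"gripper":0.04,"tx":0,"ty":0,"tz":0,"spin":0},{"gripper":0.04,"tx":0,"ty":0,"tz":0,"spin":0},{"gripper":0.04,"tx":0,"ty":0,"tz":0,"spin":0}]'
python3 -c "
from rig import *
s=sense();print(s['eef_pos'],s['contact_force'],s['wrist_torque'])"
python3 -m inch '[{"gripper":0.04,"tx":0,"ty":0,"tz":0,"spin":0},{"gripper":0.04,"tx":0,"ty":0,"tz":0,"spin":0},{"gripper":0.04,"tx":0,"ty":0,"tz":0,"spin":0},{"gripper":0.04,"tx":0,"ty":0,"tz":0,"spin":0},{"gripper":0.04,"tx":0,"ty":0,"tz":0,"spin":0},{"gripper":0.04,"tx":0,"ty":0,"tz":0,"spin":0},{"gripper":0.04,"tx":0,"ty":0,"tz":0,"spin":0},{"gripper":0.04,"tx":0,"ty":0,"tz":0,"spin":0}]'
```

```text
clock: 46.45
eef_pos: [521.9, -160.2, 24.7]
tcp_rot: [-3.141, 0.004, -0.029]
contact_force: [-9.6, -0.9, 4.4]
opening: 0.564
[ 521.88406462 -160.1590738    24.70892601] [-9.62603358 -0.88525806  4.40580637] [-0.27752452  1.38193732 -0.03337176]
clock: 47.25
eef_pos: [521.9, -160.2, 24.7]
tcp_rot: [-3.141, 0.004, -0.029]
contact_force: [-9.8, -0.8, 4.9]
opening: 0.559
```

The press held about 9.7 N for over 1.5 s with no movement. I'll ease off, open and retreat.

```bash
python3 -m inch '[{"gripper":0.04,"tx":-0.0003,"ty":0,"tz":0,"spin":0},{"gripper":0.04,"tx":-0.0003,"ty":0,"tz":0,"spin":0},{"gripper":0.075,"tx":0,"ty":0,"tz":0,"spin":0},{"gripper":0.075,"tx":0,"ty":0,"tz":0,"spin":0},{"gripper":0.075,"tx":0,"ty":0,"tz":0,"spin":0},{"gripper":0.075,"tx":0,"ty":0,"tz":0,"spin":0},{"gripper":0.075,"tx":0,"ty":0,"tz":0,"spin":0},{"gripper":0.075,"tx":0,"ty":0,"tz":0,"spin":0}]'
python3 -m inch '[{"gripper":0.075,"tx":0,"ty":0,"tz":-0.004,"spin":0},{"gripper":0.075,"tx":0,"ty":0,"tz":-0.01,"spin":0},{"gripper":0.075,"tx":0,"ty":0,"tz":-0.015,"spin":0},{"gripper":0.075,"tx":0,"ty":0,"tz":-0.015,"spin":0},{"gripper":0.075,"tx":0,"ty":0,"tz":-0.016,"spin":0},{"gripper":0.075,"tx":0,"ty":0,"tz":0,"spin":0},{"gripper":0.075,"tx":0,"ty":0,"tz":0,"spin":0},{"gripper":0.075,"tx":0,"ty":0,"tz":0,"spin":0}]'
python3 m.py 44.5; python3 d.py w26; python3 hol2.py w26
python3 - <<'E'
from h import *
f=grab_frame("scene"); cv2.imwrite("pics/s26.png",cv2.resize(f["pixels"][130:270,160:340,::-1],None,fx=4,fy=4,interpolation=cv2.INTER_CUBIC))
E
```

```text
clock: 48.05
eef_pos: [523.3, -160.4, 25.2]
tcp_rot: [3.142, -0.0, -0.029]
contact_force: [0.1, 0.5, 0.7]
opening: 0.879
clock: 48.85
eef_pos: [522.8, -160.2, 84.7]
tcp_rot: [-3.141, 0.001, -0.029]
contact_force: [0.5, -0.7, 0.8]
opening: 0.875
48.9 [ 522.7 -160.2   84.5] [ 0.2 -0.3 -0.3] yaw -0.029 0.874
shield 0.8 [163. 278.] 18248 [array([ 570. , -161.4]), array([ 51.7, 128.6]), np.float64(88.8)] [[505.20001220703125, -185.89999389648438], [633.7999877929688, -188.60000610351562], [634.7999877929688, -136.89999389648438], [506.29998779296875, -134.3000030517578]]
shield 0.67 [271. 182.] 2701 [array([483.8, -86. ]), array([40.4, 91.2]), np.float64(53.2)] [[435.20001220703125, -74.9000015258789], [508.20001220703125, -129.5], [532.4000244140625, -97.0999984741211], [459.29998779296875, -42.5]]
49.0 [ 522.7 -160.2   84.5] [-3.1412e+00  1.2000e-03 -2.9300e-02] [ 0.7  0.4 -0. ] 0.8758948830799567
drive 0.93 [ 61. 282.] 37269 [array([ 615.9, -162.5]), array([147. , 123.6]), np.float64(88.4)] [[552.0999755859375, -234.3000030517578], [675.7000122070312, -237.6999969482422], [679.7000122070312, -90.80000305175781], [556.2000122070312, -87.4000015258789]]
w26 [([249.7, 255.6], [519.0, -142.88]), ([304.1, 255.9], [517.84, -176.85])]
```

View pics/w26.png

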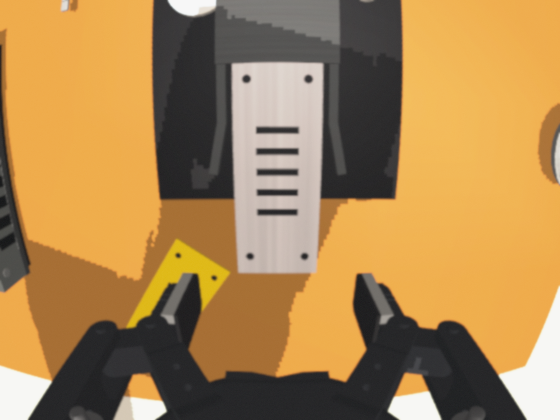

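View pics/s26.png

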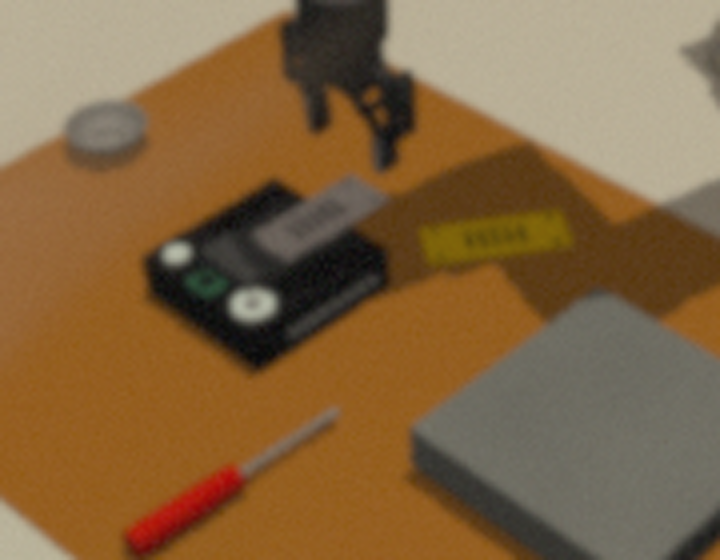

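After release the plate hasn't moved: the trailing holes in w26 are at x=519.0/517.8, against 518.8/517.8 before the press. It lies flat between the rails with its lead end under the lip (row 63), and the open fingers are 40 mm above it. Handing in.

```bash
python3 -c "
from rig import *
print(sign_off()); s=sense(); print(s['clock'])"
```

```text
the job is handed in; nothing more can be done
None
the job is handed in; nothing more can be done
```

The shield plate is back between the guide rails, pressed against the stop, released and left there. The job was handed in at about 49 s of the 72 s allowed. `sign_off` gave no verdict, so the judged result is unknown.

**What I did**
- **On the cover:** I pressed lightly with the fingertips (about 5–7 N at the wrist) and slid the plate until it stuck out about 40 mm. I then gripped that end, lifted it and slid it in between the rails.
- **Finding the stop:** The gripped arm is too stiff to run into a hidden rigid stop safely. So I set the plate down short of it and slid it home under about 8–11 N of fingertip pressure, which slips before it overloads.
- **Final press:** I regripped the plate and held about 9.5–9.8 N at the wrist for more than 1.5 s. The force on the stop itself is somewhat less, because friction takes up to about 2.5 N. I then opened the gripper and lifted 60 mm clear.

**Last checks**
- **Position:** The plate centre is about 78 mm before the seat point and within about 1 mm of the mid-line, parallel to the rails to about 0.01 rad. It hadn't moved after release.
- **Fingers and bystanders:** The fingers were clear of the plate. The screwdriver and dish look untouched in the last pictures. The bottle was not in the last pictures and I never went near it.

**What failed or disagreed**
- My plan to turn the plate while sliding it on the cover did nothing; the fingertips just twisted on it. It stayed about 11° askew and was squared up after the lift.
- My hole tracker briefly locked onto the lip edge, so I pushed about 15 mm beyond the stop with the fingertips slipping on the plate. No force went over about 11 N.
- The stop I felt is at the near end of its allowed range. My calibration is only good to about 2 mm, so that position has little margin.

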